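# Battery blocks into the model workboat

### The arm

A 7-joint arm with a two-finger parallel gripper is mounted at the origin on the work surface. World frame = base frame: x ahead of the robot, y to its left, z up, the work surface at z = 0. Lengths are in m, angles in degrees, forces in N, time in s.
With the tool pointing down it reaches from about 0.425 to 0.875 m from the base axis. Payload 4.7 kg.
Tool frame: the origin (TCP) lies at the very end of the fingers, on their centre line; the grasp point (between the pads) lies 19 mm behind it (pinch_z is the distance from the TCP to the grasp point, in m); z points along the fingers, y is the direction in which the jaws open and shut (so a half turn about z gives the same grasp; the last joint's range is limited). The gripper opens to 87 mm and grips with 3 to 60 N. Pads are 19 mm wide; open, the fingers measure 117 mm over their backs; the gripper's body (75 mm by 190 mm) begins 51 mm behind the grasp point.
Start: joints at [-66.515, 18.392, -4.016, 83.108, 1.295, 78.541, -3.26], TCP at [0.251, 0.6, 0.223] pointing down, gripper open.
Joint ranges: [-163.93, 163.93], [-17.29, 119.83], [-79.2, 71.16], [3.27, 140.29], [-89.18, 269.18], [5.43, 117.66], [-154.24, 154.24]. Speed limits (degrees/s): [147.25, 147.25, 180, 180, 180, 180, 180].

### API

Orientations are given as [roll, pitch, yaw] about the fixed x, y, z axes, in that order (R = Rz(yaw) Ry(pitch) Rx(roll)).
In Python, from cell import get_obs, read_camera, camera_params, sign_off, pinch_z gives the robot as it stands.
- The arm moves only by the shell command python3 -m handwheel 'ROWS' [FORCE]. ROWS is JSON, a list of rows, each a list of 5 numbers: the finger opening in m, from 0 to 0.087, then the shift along the tool's x, y, z in m, then the turn about the tool's z in rad. In form: [[jaw, tx, ty, tz, twist], ...]. A call has 1 to 20 rows; each row is the pose to reach, as a shift and turn from the pose commanded when the call began, along the tool's axes at that moment; what a row does not reach only later rows make up. A row lasts 1/10 s, in which the tool goes at most 50 mm and 8.59 degrees, less where a joint would pass 70% of its speed; a pose out of reach is approached as far as the arm can. A call with a gripper value outside its range is refused whole. The fingers move at their own pace and stop on an object; FORCE is the grip in N (left out, the last holds). Time passes only in rows, so rows that repeat a pose let the fingers close. It gives the time, the measured TCP pose, the force and the opening at its end, in the units of the state.
- get_obs(): the state, without advancing time (a new reading comes with each control period).
- read_camera(name): name is "scene" or "top"; returns the picture (480x640x3 uint8, blue, green, red); there is no depth.
- camera_params(name): a dict with "camera_matrix" (3x3 intrinsics, pixels), "k1" (the pictures are not rectified: a ray, as slopes to the right and down, at radius r is drawn at 1 + k1 r^2 times it, then the intrinsics apply), "R" (3x3) and "t" (3): a world point X has camera coordinates R X + t. Camera axes: x right, y down, z forward; pixel columns grow to the right and rows downward; lengths in m; the calibration is good to about 2 mm. A picture is of the moment at which its call begins. camera_params takes no time and is no camera call.
- sign_off(): hands the job in, once; it reports no verdict.
The state is a dict: "time_s": time; "qpos": joint angles; "joint_velocities": joint speeds; "effort": joint torques, N m; "tool_pos": TCP position; "tool_rot": TCP orientation; "force": force on the tool from outside, world axes, zero at the start; "wrist_torque": the same for the moment, N m; "grip_width": finger opening in m.
Only numpy, scipy, OpenCV 4.12 (cv2) and the standard library are available. Lean on these libraries where they do the work, as an engineer would, in place of code of your own. Each camera call takes 0.05 s, during which the arm holds its last target.

### The job

Swing the yellow hatch cover of the model workboat up past upright and lower it gently onto its rest on the foredeck. Then put every battery block from the table into a recess of its own in the tray under the hatch and press it fully home, flush with the tray top; when all are in, swing the cover back and lower it gently shut. Leave the paint jar, the glue bottle and the wheelhouse where they stand.

Things in the scene. Friction and masses are not known exactly. Their poses are not given: they have to be found in the camera images.
- boat: model workboat on a cradle, fixed to the table; green hull 400 (y, round bow to +y) x 150 mm (x). Origin on the table under the hatch hinge. Deck and tray top at z 56 mm. A white coaming (wall 6 mm, inside 124 in x by 108 mm in y, centre at y -60 mm) stands round the tray, top at z 92 mm. Four recesses, two by two. Rest posts on the foredeck at y 95 mm
- hatch_hinge (a point): middle of the hatch cover's hinge line, 92 mm above the table; the hinge line runs along the boat's x
- hatch (a joint): angle of the yellow hatch cover (138 x 114 x 5 mm, 200 g): 0 closed, flat on the coaming; 1.57 upright; 2.95 open on the rubber rest on the foredeck, its end stop. Moves freely (about 1 N at the bar lifts it) and falls to whichever side it leans if let go; the hinge is only slightly damped
- hatch_bar (a point): middle of the steel grip bar on the cover's free edge: 10 mm round, along the boat's x, 72 mm clear between its two side arms; its axis is 160 mm from the hinge line and, closed, 3 mm higher (95 mm above the table), towards the stern. 39 mm free between bar and cover, 34 mm below the bar. It can turn between lightly closed fingers as the cover swings
- block0_mid (a point): battery block (80 g): blue body 34 (x) x 30 (y) x 26 mm high, on top an upright white pull fin 12 thick (x) x 24 long (y) x 24 mm high (fin top 50 mm above the foot). The point is the block's centre, 25 mm above its foot and 1 mm below the blue top face; x across the fin, y along it, z up. None at the start: this block is absent
- block1_mid (a point): battery block (80 g): blue body 34 (x) x 30 (y) x 26 mm high, on top an upright white pull fin 12 thick (x) x 24 long (y) x 24 mm high (fin top 50 mm above the foot). The point is the block's centre, 25 mm above its foot and 1 mm below the blue top face; x across the fin, y along it, z up. None at the start: this block is absent
- block2_mid (a point): battery block (80 g): blue body 34 (x) x 30 (y) x 26 mm high, on top an upright white pull fin 12 thick (x) x 24 long (y) x 24 mm high (fin top 50 mm above the foot). The point is the block's centre, 25 mm above its foot and 1 mm below the blue top face; x across the fin, y along it, z up. None at the start: this block is absent
- block3_mid (a point): battery block (80 g): blue body 34 (x) x 30 (y) x 26 mm high, on top an upright white pull fin 12 thick (x) x 24 long (y) x 24 mm high (fin top 50 mm above the foot). The point is the block's centre, 25 mm above its foot and 1 mm below the blue top face; x across the fin, y along it, z up. None at the start: this block is absent
- recess0 (a point): tray recess: the point where the centre of a fully home block lies (1 mm below the tray top); axes as the boat, fin along y either way round. Hole 38 (x) x 34 mm (y), 2 mm loose all round, 3 mm chamfered mouth. A copper pad in it holds a block 6 mm proud by friction; about 8 N downward sinks it 6 mm to its end, where it stays with the blue top flush with the tray top
- recess1 (a point): tray recess: the point where the centre of a fully home block lies (1 mm below the tray top); axes as the boat, fin along y either way round. Hole 38 (x) x 34 mm (y), 2 mm loose all round, 3 mm chamfered mouth. A copper pad in it holds a block 6 mm proud by friction; about 8 N downward sinks it 6 mm to its end, where it stays with the blue top flush with the tray top
- recess2 (a point): tray recess: the point where the centre of a fully home block lies (1 mm below the tray top); axes as the boat, fin along y either way round. Hole 38 (x) x 34 mm (y), 2 mm loose all round, 3 mm chamfered mouth. A copper pad in it holds a block 6 mm proud by friction; about 8 N downward sinks it 6 mm to its end, where it stays with the blue top flush with the tray top
- recess3 (a point): tray recess: the point where the centre of a fully home block lies (1 mm below the tray top); axes as the boat, fin along y either way round. Hole 38 (x) x 34 mm (y), 2 mm loose all round, 3 mm chamfered mouth. A copper pad in it holds a block 6 mm proud by friction; about 8 N downward sinks it 6 mm to its end, where it stays with the blue top flush with the tray top
- paint_jar: a small glass paint jar with orange cap, 36 mm diameter, 45 mm high, origin at the centre of its foot; a bystander, to be left alone
- glue: a white glue bottle with red cap, 40 mm diameter, 85 mm high, origin at the centre of its foot; a bystander, to be left alone
- wheelhouse: the boat's white wheelhouse with red roof, not yet fitted, 64 x 84 x 63 mm, origin at the centre of its foot; a bystander, to be left alone
Mind the look-alikes: they are no part of the job. Leave any brown or purple look-alike of the part that bears block0_mid alone. Leave any brown look-alike of the part that bears block2_mid alone.

How it is judged (in metres and radians):
On the way, in this order (a step that is already met when the one before it is completed fails the run):
1. the hatch cover lies open on its rest (value of joint hatch above 2.87 rad and contact force between the fingers and hatch below 0.2 N), for 0.3 s.
2. every block present is pressed fully home in a recess, with the cover open ((distance between block0_mid and recess0 below 0.0045 m or distance between block0_mid and recess1 below 0.0045 m or distance between block0_mid and recess2 below 0.0045 m or distance between block0_mid and recess3 below 0.0045 m) and angle between each of block0_mid, block1_mid, block2_mid, block3_mid's own z axis and vertical below 0.08 rad and (distance between block1_mid and recess0 below 0.0045 m or distance between block1_mid and recess1 below 0.0045 m or distance between block1_mid and recess2 below 0.0045 m or distance between block1_mid and recess3 below 0.0045 m) and (distance between block2_mid and recess0 below 0.0045 m or distance between block2_mid and recess1 below 0.0045 m or distance between block2_mid and recess2 below 0.0045 m or distance between block2_mid and recess3 below 0.0045 m) and (distance between block3_mid and recess0 below 0.0045 m or distance between block3_mid and recess1 below 0.0045 m or distance between block3_mid and recess2 below 0.0045 m or distance between block3_mid and recess3 below 0.0045 m) and value of joint hatch above 2.6 rad), for 0.3 s.
At the end, for the whole second after the job is handed in: The hatch cover is shut (angle under 0.07 rad); the centre of every block present is within 4.5 mm of the home point of a recess and the block is upright within 0.08 rad; jar, glue bottle and wheelhouse are within 30 mm of where they stood ((distance between block0_mid and recess0 below 0.0045 m or distance between block0_mid and recess1 below 0.0045 m or distance between block0_mid and recess2 below 0.0045 m or distance between block0_mid and recess3 below 0.0045 m) and angle between each of block0_mid, block1_mid, block2_mid, block3_mid's own z axis and vertical below 0.08 rad and (distance between block1_mid and recess0 below 0.0045 m or distance between block1_mid and recess1 below 0.0045 m or distance between block1_mid and recess2 below 0.0045 m or distance between block1_mid and recess3 below 0.0045 m) and (distance between block2_mid and recess0 below 0.0045 m or distance between block2_mid and recess1 below 0.0045 m or distance between block2_mid and recess2 below 0.0045 m or distance between block2_mid and recess3 below 0.0045 m) and (distance between block3_mid and recess0 below 0.0045 m or distance between block3_mid and recess1 below 0.0045 m or distance between block3_mid and recess2 below 0.0045 m or distance between block3_mid and recess3 below 0.0045 m) and value of joint hatch below 0.07 rad and distance of each of paint_jar, glue, wheelhouse from where it was at the start of the episode below 0.03 m); the robot touches nothing.
It fails at once if the hatch cover is let fall onto its rest (over 2 rad/s in the last 0.6 rad) (value of joint hatch above 2.35 rad and velocity of joint hatch above 2 rad/s).
It fails at once if the hatch cover is let fall shut (over 2 rad/s in the last 0.6 rad) (value of joint hatch below 0.6 rad and velocity of joint hatch below -2 rad/s).
It fails at once if the paint jar is pushed away or knocked over (distance of paint_jar from where it was at the start of the episode above 0.03 m or angle between paint_jar's own z axis and vertical above 0.5 rad).
It fails at once if the glue is pushed away or knocked over (distance of glue from where it was at the start of the episode above 0.03 m or angle between glue's own z axis and vertical above 0.5 rad).
It fails at once if the wheelhouse is pushed away or knocked over (distance of wheelhouse from where it was at the start of the episode above 0.03 m or angle between wheelhouse's own z axis and vertical above 0.5 rad).
Of block0, block1, block2, block3 only 2 to 4 are there at a start; the rules pass over those that are not, and their reading is None.
At some moment in a run one of block0, block1, block2, block3 may be knocked a few centimetres aside while the robot is not near it.
It also fails if it takes over 210 s, if anything falls off the work surface, if the arm or the gripper's body presses on something with over 40 N, if the wrist force passes 120 N, or if a joint passes its speed limit or range.

## Working session

There is one attempt and no reset: what is moved stays moved. The work goes in short steps, Python scripts to look and compute and a shell command to move; the robot and the scene stay as the last step left them, time stands still between calls to the robot, and variables do not carry over. Pictures are saved under pics/ and viewed, and the job is handed in when it is done.

```bash
ls; mkdir -p pics
python3 - <<'E'
from cell import *
import cv2
o=get_obs(); print({k:o[k] for k in('time_s','tool_pos','tool_rot','force','grip_width')}, pinch_z)
for n in('scene','top'):
    cv2.imwrite(f'pics/{n}0.png',read_camera(n)); print(camera_params(n))
E
```

```text
pics
{'time_s': 0.0, 'tool_pos': array([0.25044056, 0.59922655, 0.22146107]), 'tool_rot': array([-1.79891294e+02,  7.08132495e-03,  1.57326242e+02]), 'force': array([ 0.49990063, -0.03907456,  0.42769558]), 'grip_width': 0.08712161291455436} 0.0187
{'camera_matrix': array([[596.47944828,   0.        , 320.65169905],
       [  0.        , 596.47944828, 247.88361106],
       [  0.        ,   0.        ,   1.        ]]), 'k1': 0.02985347331905021, 'R': array([[ 0.34466088,  0.93871375,  0.00503686],
       [ 0.6888501 , -0.24926778, -0.68069899],
       [-0.63772598,  0.23807996, -0.73254591]]), 't': array([-0.16905173, -0.34650603,  1.6296241 ])}
{'camera_matrix': array([[519.08064526,   0.        , 324.9940343 ],
       [  0.        , 519.08064526, 242.41184458],
       [  0.        ,   0.        ,   1.        ]]), 'k1': -0.014030183217270929, 'R': array([[ 1.43150700e-02, -9.99892248e-01,  3.25133838e-03],
       [-9.84258270e-01, -1.46639537e-02, -1.76126735e-01],
       [ 1.76155434e-01, -6.78890147e-04, -9.84362130e-01]]), 't': array([-0.0365081 ,  0.58504782,  1.28362335])}
```

View pics/scene0.png

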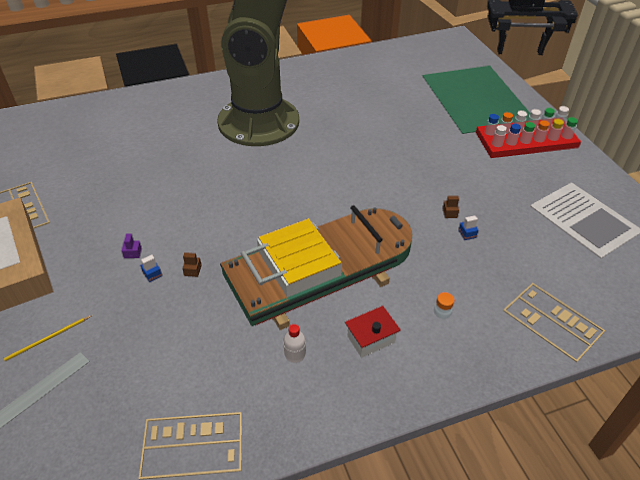

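View pics/top0.png

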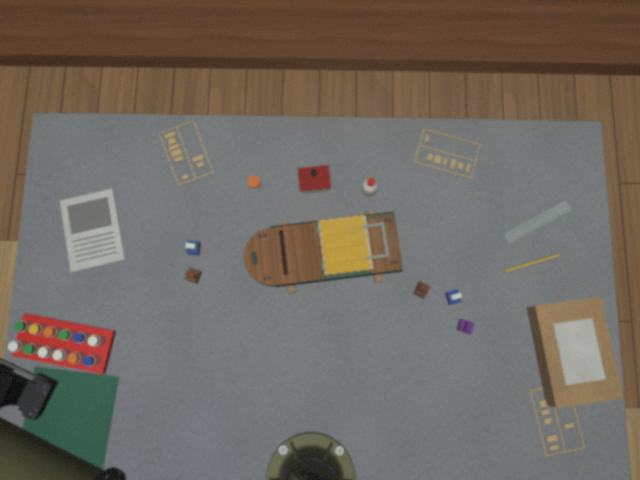

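The scene picture shows two blue blocks with white fins, at (470,227) and (151,268). The look-alikes are brown ones at (452,207) and (191,264) and a purple one at (131,246). In the top view the blues are at (193,247) and (454,297), the browns at (193,275) and (422,290), and the purple at (465,326). The hatch is at top (345,245) with the bar near (378,240). I'll take the two blues, but check them first in a crop.

```bash
cat > h.py <<'E'
import numpy as np, cv2
from cell import *
def cp(n):
    p=camera_params(n); return p['camera_matrix'],p['k1'],p['R'],p['t']
def ray(n,u,v):
    K,k,R,t=cp(n); d=np.array([(u-K[0,2])/K[0,0],(v-K[1,2])/K[1,1]]); s=d.copy()
    for _ in range(20): s=d/(1+k*(s@s))
    return -R.T@t, R.T@np.array([s[0],s[1],1.])
def plane(n,u,v,z):
    o,d=ray(n,u,v); return o+d*(z-o[2])/d[2]
def tri(a,b):
    (o1,d1),(o2,d2)=ray('scene',*a),ray('top',*b)
    A=np.stack([d1,-d2],1); s=np.linalg.lstsq(A,o2-o1,rcond=None)[0]
    p,q=o1+s[0]*d1,o2+s[1]*d2; return (p+q)/2,np.linalg.norm(p-q)
def proj(n,X):
    K,k,R,t=cp(n); c=R@np.asarray(X,float)+t; s=c[:2]/c[2]; s=s*(1+k*(s@s)); return s*K[0,0]+K[:2,2]
def crop(img,u,v,w,h,f,name):
    c=img[max(0,v-h):v+h,max(0,u-w):u+w]; cv2.imwrite(f'pics/{name}.png',cv2.resize(c,None,fx=f,fy=f,interpolation=cv2.INTER_CUBIC))
E
python3 - <<'E'
from h import *
s=cv2.imread('pics/scene0.png');t=cv2.imread('pics/top0.png')
def c(i,u,v): return cv2.resize(i[v-25:v+25,u-32:u+32],(384,300),interpolation=cv2.INTER_CUBIC)
cv2.imwrite('pics/blk.png',np.vstack([np.hstack([c(s,465,220),c(s,155,262)]),np.hstack([c(t,193,260),c(t,445,300)])]))
crop(s,315,260,100,75,4,'boat_s'); crop(t,330,245,95,70,4,'boat_t')
E
```

```text
(no output)
```

View pics/blk.png

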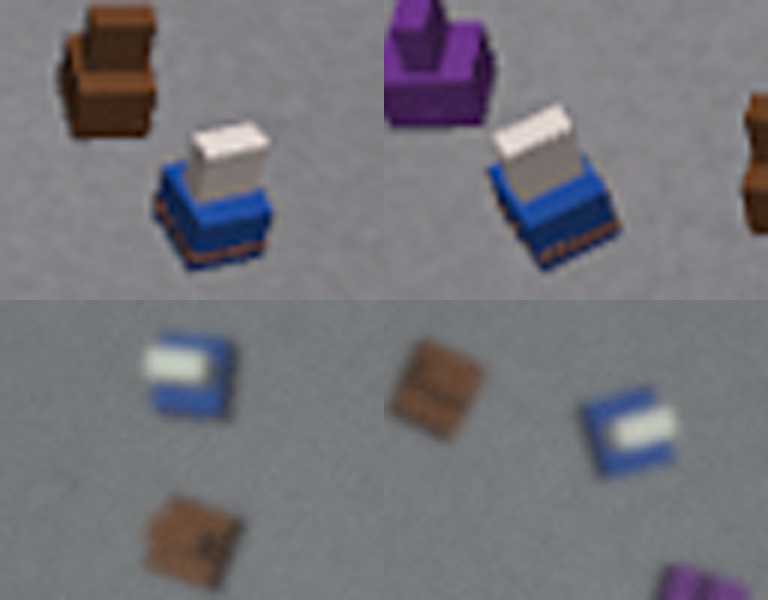

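View pics/boat_s.png

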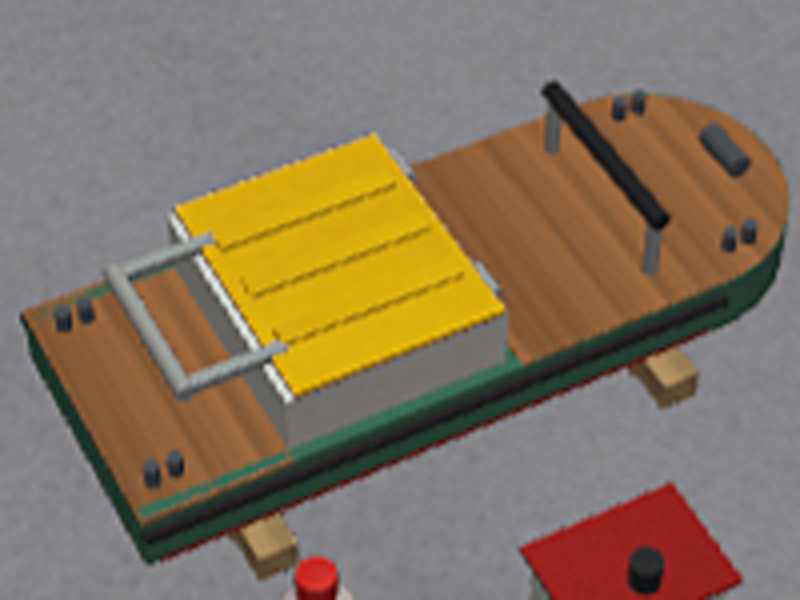

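View pics/boat_t.png

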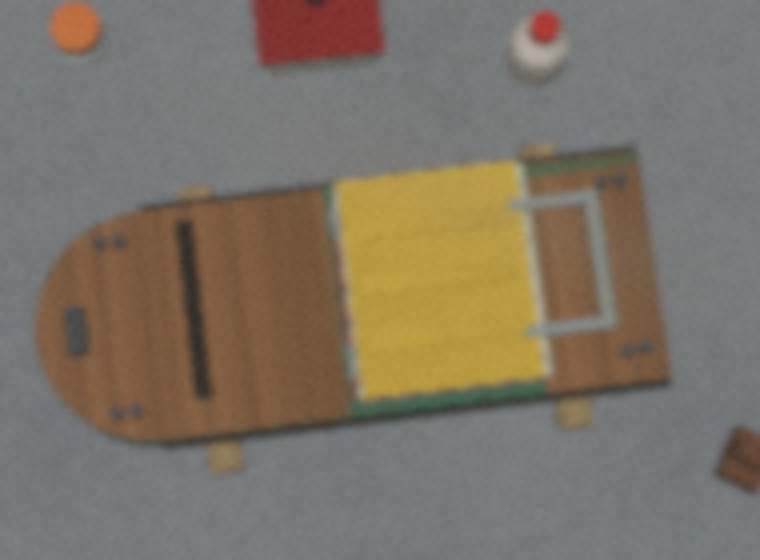

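The crops confirm the choice: the two blue blocks with white fins and a copper stripe are upright. The browns and the purple are look-alikes. Next I measure the boat and both blocks.

```bash
cat > meas.py <<'E'
from h import *
def quad(mask):
    cs,_=cv2.findContours(mask,cv2.RETR_EXTERNAL,cv2.CHAIN_APPROX_NONE); c=max(cs,key=cv2.contourArea)
    hull=cv2.convexHull(c)
    for e in np.arange(1,15,.3):
        a=cv2.approxPolyDP(hull,e,True)
        if len(a)<=4: break
    a=a[:,0].astype(float); pts=c[:,0].astype(float); L=[]
    for i in range(4):
        p,q=a[i],a[(i+1)%4]; d=(q-p)/np.linalg.norm(q-p); n=np.array([-d[1],d[0]])
        s=(pts-p)@d; m=(abs((pts-p)@n)<2)&(s>4)&(s<np.linalg.norm(q-p)-4)
        vx,vy,x,y=cv2.fitLine(pts[m].astype(np.float32),cv2.DIST_HUBER,0,.01,.01).ravel(); L.append(np.cross([x,y,1],[x+vx,y+vy,1]))
    out=[]
    for i in range(4):
        k=np.cross(L[i-1],L[i]); out.append(k[:2]/k[2])
    return np.array(out)
def hsv(im): return cv2.cvtColor(im,cv2.COLOR_BGR2HSV)
def yellow(im):
    m=cv2.inRange(hsv(im),(20,110,90),(34,255,255)); 
    m=cv2.morphologyEx(m,cv2.MORPH_CLOSE,np.ones((5,5),np.uint8)); return cv2.morphologyEx(m,cv2.MORPH_OPEN,np.ones((9,9),np.uint8))
def blocks(n,im):
    H=hsv(im); m=cv2.inRange(H,(105,130,50),(122,255,255)); out=[]
    cs,_=cv2.findContours(m,cv2.RETR_EXTERNAL,cv2.CHAIN_APPROX_NONE)
    for c in cs:
        if cv2.contourArea(c)<20: continue
        out.append((cv2.contourArea(c),cv2.minAreaRect(c)))
    return out
E
python3 - <<'E'
from meas import *
I={n:cv2.imread(f'pics/{n}0.png') for n in('scene','top')}
for n in I:
    q=quad(yellow(I[n])); W=np.array([plane(n,*p,.097) for p in q]); 
    print(n,q.round(1).tolist()); print((W[:,:2]*1000).round(1).tolist(),(W.mean(0)*1000).round(1)); 
    e=[W[(i+1)%4]-W[i] for i in range(4)]; print([(round(np.linalg.norm(v)*1000,1),round(np.degrees(np.arctan2(v[1],v[0])),2)) for v in e])
    print([ (a,[np.round(x,1) for x in r]) for a,r in blocks(n,I[n])])
E
```

```text
scene [[308.7, 219.1], [340.3, 262.4], [288.8, 282.7], [258.4, 236.3]]
[[501.3, -30.9], [634.9, -13.1], [649.2, -122.3], [513.7, -142.1]] [574.8 -77.1  97. ]
[(np.float64(134.7), np.float64(7.6)), (np.float64(110.2), np.float64(-82.53)), (np.float64(136.9), np.float64(-171.7)), (np.float64(111.9), np.float64(96.37))]
[(117.5, [array([150.6, 269.1]), array([15.1, 16.4]), np.float64(66.8)]), (113.0, [array([467.4, 230.3]), array([19.1, 12.3]), np.float64(21.0)]), (61.0, [array([515., 128.]), array([ 8., 10.]), np.float64(90.0)]), (63.0, [array([493. , 118.4]), array([8.5, 9.5]), np.float64(18.4)])]
top [[362.1, 215.4], [369.6, 268.8], [325.9, 273.8], [319.3, 220.7]]
[[647.8, -120.2], [513.1, -138.7], [499.0, -31.3], [632.6, -12.8]] [573.1 -75.7  97. ]
[(np.float64(136.0), np.float64(-172.17)), (np.float64(108.3), np.float64(97.48)), (np.float64(134.8), np.float64(7.9)), (np.float64(108.5), np.float64(-81.92))]
[(33.5, [array([ 87.5, 360.5]), array([5., 7.]), np.float64(90.0)]), (36.0, [array([ 78., 337.]), array([8., 6.]), np.float64(0.0)]), (20.0, [array([192. , 251.5]), array([ 3., 10.]), np.float64(90.0)])]
```

Run:
```python
from meas import *
for n,ps in (('scene',[(243.8,252.5),(260.8,282)]),('top',[(384,223.5),(387.2,256)])):
    W=[plane(n,*p,.095)*1000 for p in ps]; print(n,np.round(W,1),np.mean(W,0).round(1))
I={n:cv2.imread(f'pics/{n}0.png') for n in('scene','top')}
# fins: white near blue
for n,cs in (('scene',[(470,227),(151,268)]),('top',[(193,247),(454,297)])):
    for u,v in cs:
        r=I[n][v-14:v+14,u-14:u+14]; H=hsv(r); m=cv2.inRange(H,(0,0,165 if n=='scene' else 160),(180,70,255))
        mm=cv2.moments(m,True); 
        k,_=cv2.findContours(m,cv2.RETR_EXTERNAL,cv2.CHAIN_APPROX_NONE); k=max(k,key=cv2.contourArea); R=cv2.minAreaRect(k)
        p=(mm['m10']/mm['m00']+u-14,mm['m01']/mm['m00']+v-14)
        bx=cv2.boxPoints(R)+[u-14,v-14]
        W=plane(n,*p,.05)*1000; B=np.array([plane(n,*x,.05)*1000 for x in bx]); e=[B[1]-B[0],B[2]-B[1]]
        print(n,mm['m00'],np.round(p,1),W.round(1),[(np.linalg.norm(x).round(1),np.degrees(np.arctan2(x[1],x[0])).round(1)) for x in e])
```

```text
scene [[ 544.6 -180.8   95. ]
 [ 628.  -170.6   95. ]] [ 586.3 -175.7   95. ]
top [[ 628.2 -175.1   95. ]
 [ 545.9 -182.6   95. ]] [ 587.  -178.9   95. ]
scene 47.0 [471.  217.9] [572.8 319.   50. ] [(np.float64(27.0), np.float64(86.9)), (np.float64(13.3), np.float64(-21.5))]
scene 61.0 [147.2 258.3] [ 452.1 -362.6   50. ] [(np.float64(25.0), np.float64(108.1)), (np.float64(12.6), np.float64(9.1))]
top 44.0 [189.5 245. ] [573.9 320.8  50. ] [(np.float64(23.2), np.float64(-89.1)), (np.float64(10.5), np.float64(-176.6))]
top 44.0 [456.3 295.7] [ 453.7 -362.8   50. ] [(np.float64(20.4), np.float64(-89.2)), (np.float64(12.7), np.float64(178.2))]
```

```bash
cat > go.py <<'E'
import sys,numpy as np
from cell import get_obs
from scipy.spatial.transform import Rotation as Ro
o=get_obs(); R=Ro.from_euler('xyz',o['tool_rot'],degrees=True).as_matrix(); p=np.array(o['tool_pos'])
x,y,z,yaw=map(float,sys.argv[1:5])
d=R.T@(np.array([x,y,z])/1000-p)
tw=-np.radians((yaw-o['tool_rot'][2]+180)%360-180)
print('t',o['time_s'],'pos',(p*1000).round(1),'rot',np.round(o['tool_rot'],2),'F',np.round(o['force'],2),'w',round(o['grip_width']*1000,1))
print('shift',d.round(4),'twist',round(tw,3))
E
python3 go.py 587 -177 200 187.6
```

```text
t 0.1 pos [250.5 599.3 221.6] rot [-1.7990e+02  1.0000e-02  1.5732e+02] F [ 0.23  0.92 -0.11] w 87.2
shift [-0.6098 -0.5865  0.0227] twist -0.528
```

```bash
python3 -m handwheel '[[0.03,-0.05,-0.05,0,0],[0.03,-0.1,-0.1,0,0],[0.03,-0.15,-0.145,0,-0.1],[0.03,-0.18,-0.175,0,-0.15],[0.03,-0.21,-0.205,0,-0.2],[0.03,-0.24,-0.235,0,-0.25],[0.03,-0.27,-0.265,0,-0.3],[0.03,-0.3,-0.295,0,-0.35],[0.03,-0.335,-0.325,0,-0.4],[0.03,-0.37,-0.355,0,-0.45],[0.03,-0.4,-0.385,0,-0.528],[0.03,-0.435,-0.42,0,-0.528],[0.03,-0.47,-0.45,0,-0.528],[0.03,-0.5,-0.48,0.01,-0.528],[0.03,-0.53,-0.51,0.0227,-0.528],[0.03,-0.56,-0.54,0.0227,-0.528],[0.03,-0.59,-0.57,0.0227,-0.528],[0.03,-0.6098,-0.5865,0.0227,-0.528],[0.03,-0.6098,-0.5865,0.0227,-0.528],[0.03,-0.6098,-0.5865,0.0227,-0.528]]' 5; python3 go.py 587 -177 78 187.6
```

```text
time_s: 2.1
tool_pos: [0.5867, -0.1766, 0.1991]
tool_rot: [180.0, -0.1, -172.5]
force: [0.9, 0.2, -0.5]
grip_width: 0.0302
t 2.1 pos [ 586.7 -176.6  199.1] rot [ 1.7997e+02 -8.0000e-02 -1.7249e+02] F [ 0.94  0.23 -0.5 ] w 30.2
shift [-0.0004 -0.0005  0.1211] twist -0.002
```

```bash
python3 -m handwheel '[[0.03,0,0,0.04,0],[0.03,0,0,0.08,0],[0.03,0,0,0.085,0],[0.03,0,0,0.085,0]]'
python3 - <<'E'
from h import *
s=read_camera('scene'); crop(s,280,230,80,75,5,'pre_s'); crop(read_camera('top'),370,240,60,50,6,'pre_t')
E
python3 go.py 587 -177 78 187.6
```

```text
time_s: 2.5
tool_pos: [0.5865, -0.1747, 0.1143]
tool_rot: [179.9, -0.1, -172.3]
force: [0.3, -0.1, 1.5]
grip_width: 0.0299
t 2.6 pos [ 588.4 -176.1  116.9] rot [-1.7997e+02  1.6000e-01 -1.7236e+02] F [0.63 0.42 0.62] w 30.0
shift [ 0.0017 -0.0007  0.0389] twist 0.001
```

View pics/pre_s.png

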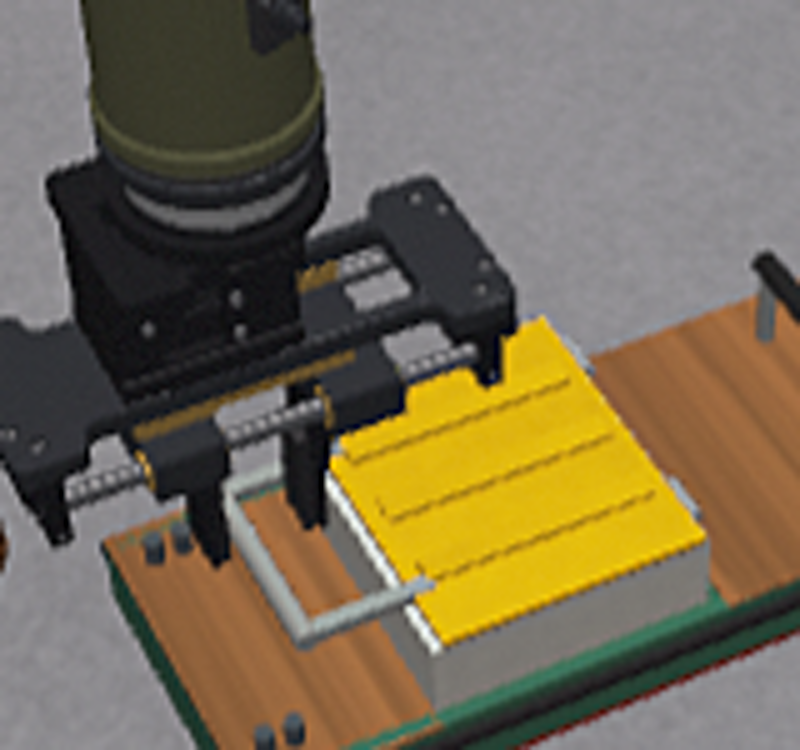

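The picture shows the fingers on either side of the bar, above it. Now I descend and grip.

```bash
python3 -m handwheel '[[0.03,0.0005,-0.0007,0.02,0],[0.03,0.0005,-0.0007,0.038,0],[0.03,0.0005,-0.0007,0.038,0],[0.0,0.0005,-0.0007,0.038,0],[0.0,0.0005,-0.0007,0.038,0],[0.0,0.0005,-0.0007,0.038,0],[0.0,0.0005,-0.0007,0.038,0],[0.0,0.0005,-0.0007,0.038,0]]' 5;  python3 go.py 587 -177 78 187.6
```

```text
time_s: 3.4
tool_pos: [0.5876, -0.176, 0.0781]
tool_rot: [179.9, 0.1, -172.4]
force: [-1.1, 4.2, 5.6]
grip_width: 0.0095
t 3.4 pos [ 587.6 -176.    78.1] rot [ 1.7991e+02  1.0000e-01 -1.7237e+02] F [-1.13  4.21  5.58] w 9.5
shift [ 0.0007 -0.0009  0.0001] twist 0.001
```

Run:
```python
import numpy as np
def f(t): return 160*(1-np.cos(t))+3*np.sin(t), -(160*np.sin(t)+3*np.cos(t)-3)
for t in [.05]+list(np.arange(.1,2.96,.1))+[2.95,3.0]:
    y,z=f(t); print(f'{t:.2f} {y:.1f} {z:.1f}',end=' | ')
```

```text
0.05 0.3 -8.0 | 0.10 1.1 -16.0 | 0.20 3.8 -31.7 | 0.30 8.0 -47.1 | 0.40 13.8 -62.1 | 0.50 21.0 -76.3 | 0.60 29.6 -89.8 | 0.70 39.6 -102.4 | 0.80 50.7 -113.9 | 0.90 62.9 -124.2 | 1.00 76.1 -133.3 | 1.10 90.1 -141.0 | 1.20 104.8 -147.2 | 1.30 120.1 -152.0 | 1.40 135.8 -155.2 | 1.50 151.7 -156.8 | 1.60 167.7 -156.8 | 1.70 183.6 -155.3 | 1.80 199.3 -152.1 | 1.90 214.6 -147.4 | 2.00 229.3 -141.2 | 2.10 243.4 -133.6 | 2.20 256.6 -124.6 | 2.30 268.8 -114.3 | 2.40 280.0 -102.9 | 2.50 290.0 -90.4 | 2.60 298.6 -76.9 | 2.70 305.9 -62.7 | 2.80 311.8 -47.8 | 2.90 316.1 -32.4 | 2.95 317.6 -24.5 | 3.00 318.8 -16.6 |
```

```bash
python3 -m handwheel '[[0,0,0.0003,-0.008,0],[0,0,0.001,-0.016,0],[0,0,0.0038,-0.0317,0],[0,0,0.008,-0.0471,0],[0,0,0.0138,-0.0621,0],[0,0,0.021,-0.0763,0],[0,0,0.021,-0.0763,0],[0,0,0.021,-0.0763,0]]' 5;  python3 - <<'E'
from h import *
crop(read_camera('scene'),290,220,90,75,5,'lift1')
E
python3 go.py 587 -177 78 187.6
```

```text
time_s: 4.2
tool_pos: [0.5842, -0.1544, 0.154]
tool_rot: [179.9, 0.1, -172.3]
force: [2.8, 4.1, -2.9]
grip_width: 0.0099
t 4.25 pos [ 584.2 -154.5  153.8] rot [ 1.7988e+02  5.0000e-02 -1.7235e+02] F [ 3.02  4.5  -2.43] w 9.8
shift [ 0.0003 -0.0228  0.0758] twist 0.001
```

View pics/lift1.png

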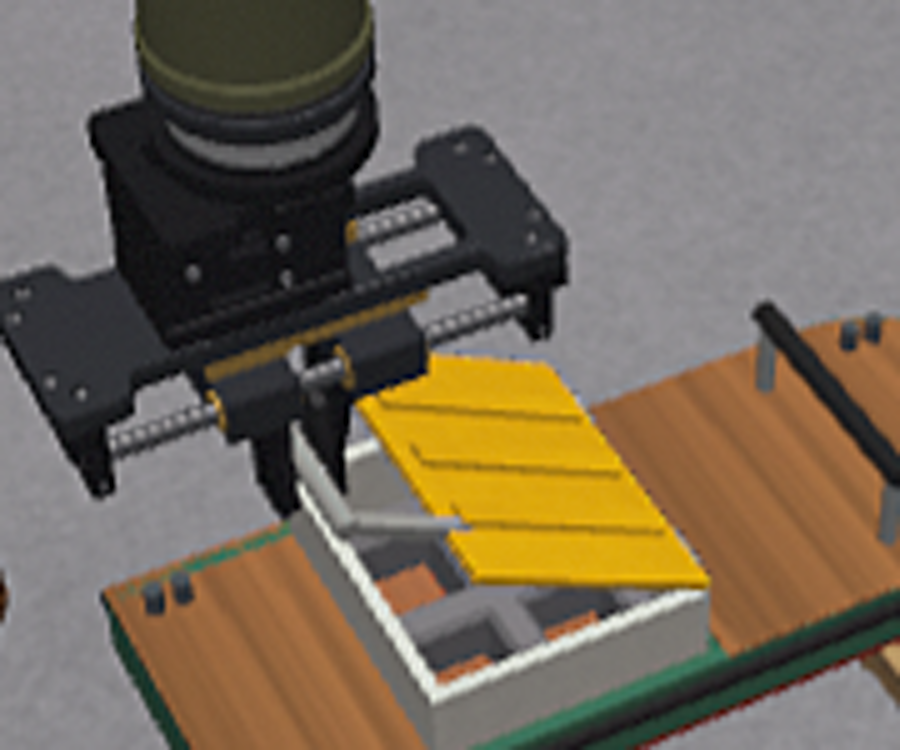

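The cover is lifting with the bar between the fingers, and the tray recesses now show. I continue the arc.

```bash
python3 -m handwheel '[[0,0,0.0096,-0.0135,0],[0,0,0.0196,-0.0261,0],[0,0,0.0307,-0.0376,0],[0,0,0.0429,-0.0479,0],[0,0,0.0561,-0.057,0],[0,0,0.0701,-0.0647,0],[0,0,0.0848,-0.0709,0],[0,0,0.1,-0.0757,0],[0,0,0.1158,-0.0789,0],[0,0,0.1317,-0.0805,0],[0,0,0.1477,-0.0805,0],[0,0,0.1636,-0.079,0],[0,0,0.1793,-0.0758,0],[0,0,0.1946,-0.0711,0],[0,0,0.2093,-0.0649,0],[0,0,0.2093,-0.0649,0],[0,0,0.2093,-0.0649,0]]' 5;  python3 - <<'E'
from h import *
crop(read_camera('scene'),320,200,110,85,4,'lift2')
E
python3 go.py 587 -177 78 187.6
```

```text
time_s: 5.95
tool_pos: [0.5559, 0.0519, 0.2185]
tool_rot: [179.9, -0.0, -172.4]
force: [-5.7, 1.6, 4.0]
grip_width: 0.0098
t 6.0 pos [556.   51.3 218.7] rot [ 1.7994e+02 -4.0000e-02 -1.7242e+02] F [-4.99  1.51  5.47] w 10.0
shift [-0.0007 -0.2305  0.1405] twist -0.0
```

View pics/lift2.png

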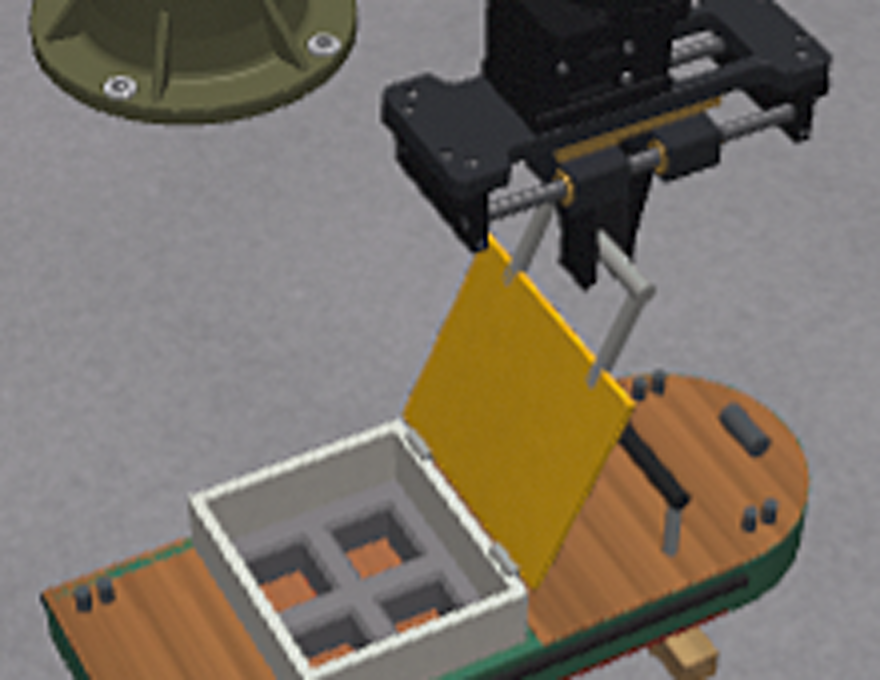

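The cover is past upright at about 2 rad and still gripped. Now I lower it slowly onto the rest.

```bash
python3 -m handwheel '[[0,0,0.0141,0.0076,0],[0,0,0.0273,0.0166,0],[0,0,0.0395,0.0269,0],[0,0,0.0507,0.0383,0],[0,0,0.056,0.0445,0],[0,0,0.0607,0.0508,0],[0,0,0.0651,0.0575,0],[0,0,0.0693,0.0643,0],[0,0,0.0731,0.0714,0],[0,0,0.0766,0.0785,0],[0,0,0.0797,0.0859,0],[0,0,0.0825,0.0934,0],[0,0,0.0848,0.101,0],[0,0,0.0868,0.1088,0],[0,0,0.0875,0.1125,0],[0,0,0.0883,0.1167,0],[0,0,0.0885,0.118,0],[0,0,0.0885,0.118,0],[0,0,0.0885,0.118,0]]' 5;  python3 - <<'E'
from h import *
crop(read_camera('scene'),320,200,110,85,4,'lift3')
E
python3 go.py 587 -177 78 187.6
```

```text
time_s: 7.9
tool_pos: [0.5448, 0.1389, 0.1004]
tool_rot: [180.0, 0.0, -172.4]
force: [-0.5, 1.2, 2.0]
grip_width: 0.0097
t 7.95 pos [544.8 138.8 100.4] rot [ 1.7998e+02  2.0000e-02 -1.7243e+02] F [-1.67  0.18  3.4 ] w 9.5
shift [-2.000e-04 -3.187e-01  2.230e-02] twist -0.0
```

View pics/lift3.png

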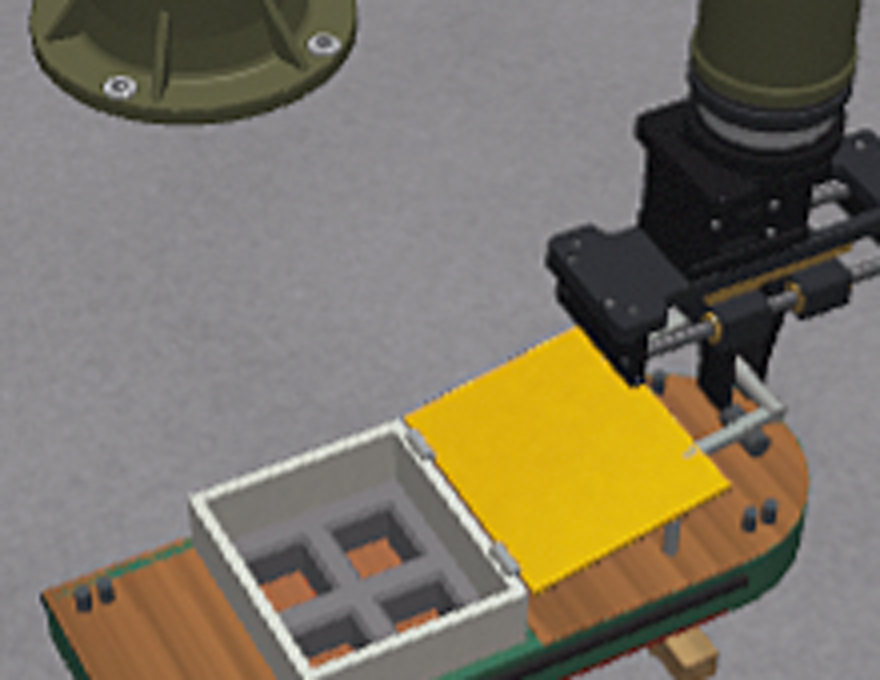

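It lies on the rest, and the bar height of 119 mm matches 2.95 rad. I release and go up.

```bash
python3 -m handwheel '[[0.03,0,0,0,0],[0.03,0,0,0,0],[0.03,0,0,0,0],[0.03,0,0,-0.03,0],[0.03,0,0,-0.07,0],[0.03,0,0,-0.1,0],[0.03,0,0,-0.1,0],[0.03,0,0,-0.1,0]]' 5;  python3 - <<'E'
from h import *
s=read_camera('scene'); t=read_camera('top'); cv2.imwrite('pics/scene1.png',s); cv2.imwrite('pics/top1.png',t)
crop(t,365,245,50,40,8,'tray_t'); crop(s,300,270,60,50,7,'tray_s')
E
python3 go.py 587 -177 78 187.6
```

```text
time_s: 8.75
tool_pos: [0.545, 0.1387, 0.2005]
tool_rot: [180.0, 0.1, -172.4]
force: [-0.8, 0.1, -0.7]
grip_width: 0.0303
t 8.85 pos [544.  138.5 198.8] rot [-1.7997e+02 -1.2000e-01 -1.7243e+02] F [-1.53 -0.5  -0.63] w 30.3
shift [-0.0013 -0.3184  0.1209] twist -0.0
```

View pics/scene1.png

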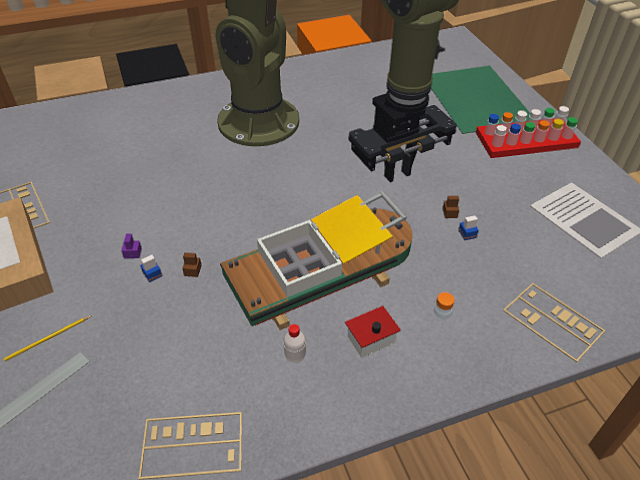

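View pics/tray_t.png

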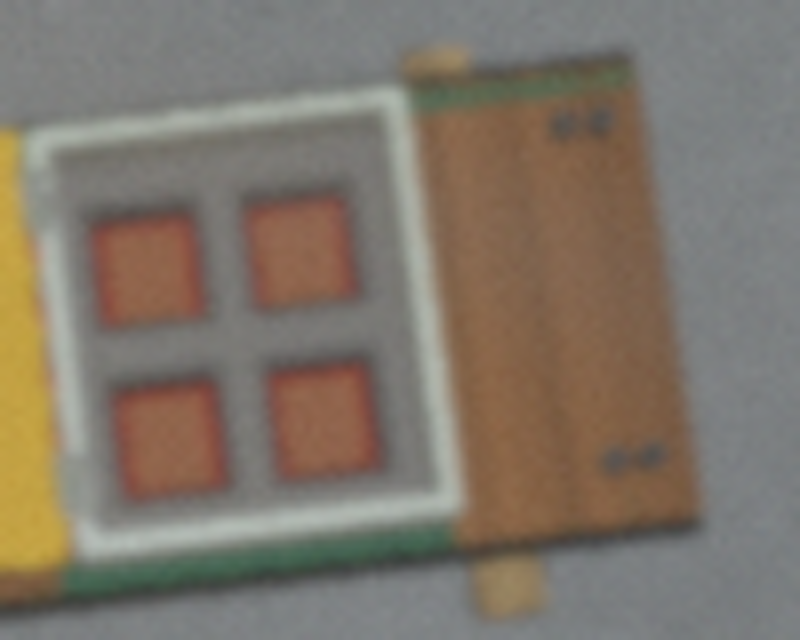

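View pics/tray_s.png

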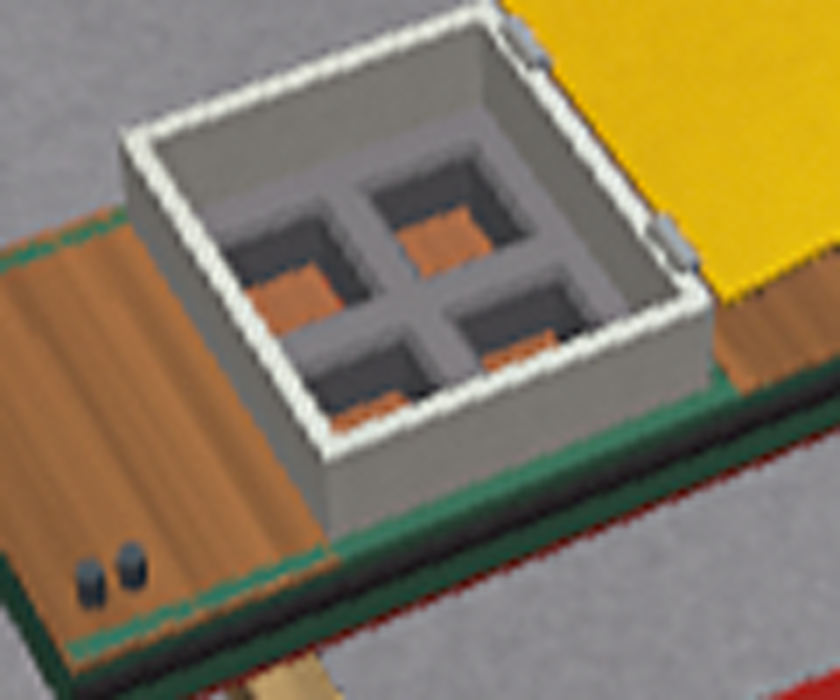

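Run:
```python
from meas import *
t=cv2.imread('pics/top1.png'); s=cv2.imread('pics/scene1.png')
psi=np.radians(7.7); h=np.array([566,-17.6]); X=np.array([np.cos(psi),np.sin(psi)]); Y=np.array([-X[1],X[0]])
def bf(w): d=w[:2]*1000-h; return np.round([d@X,d@Y],1)
for n,im,box in (('top',t,(320,205,376,295)),('scene',s,(258,235,340,292))):
    x0,y0,x1,y1=box; H=hsv(im); m=cv2.inRange(H,(3,110,60),(14,255,255))|cv2.inRange(H,(174,110,60),(180,255,255)); 
    mm=np.zeros_like(m); mm[y0:y1,x0:x1]=m[y0:y1,x0:x1]
    k,l,st,c=cv2.connectedComponentsWithStats(mm)
    for i in range(1,k):
        if st[i,4]>30: print(n,st[i,4],c[i].round(1),'floor',bf(plane(n,*c[i],.032)),'topz',bf(plane(n,*c[i],.056)), (plane(n,*c[i],.032)*1000).round(1))
# coaming outer corners by hand from crops
for p in [(24,132),(404,88),(465,505),(80,555)]:
    print('coam top',bf(plane('top',315+p[0]/8,205+p[1]/8,.092)))
for p in [(122,133),(485,5),(712,303),(328,458)]:
    print('coam sc',bf(plane('scene',240+p[0]/7,220+p[1]/7,.092)))
```

```text
top 116 [352.1 236.2] floor [ 29.4 -85.8] topz [ 25.  -83.9] [606.7 -98.7  32. ]
top 134 [332.9 238.2] floor [ 30.1 -35.3] topz [ 25.7 -34.3] [600.6 -48.5  32. ]
top 93 [373.9 253.4] floor [ -22.6 -136.4] topz [ -26.1 -133.6] [ 561.8 -155.8   32. ]
top 139 [355.1 257. ] floor [-26.  -86.4] topz [-29.4 -84.5] [ 551.8 -106.7   32. ]
top 145 [335.9 259.4] floor [-26.4 -36.1] topz [-29.7 -35.1] [544.7 -56.9  32. ]
scene 76 [303.  254.1] floor [-37.2 -33.2] topz [-17.5 -42.6] [533.6 -55.5  32. ]
scene 519 [266. 278.] floor [ -13.6 -128.8] topz [   5.5 -135.8] [ 569.8 -147.1   32. ]
scene 82 [281.7 262.4] floor [-37.  -82.8] topz [-17.3 -90.9] [ 540.4 -104.6   32. ]
coam top [66.  -0.8]
coam top [  65.8 -121.3]
coam top [ -67.5 -122.4]
coam top [-68.7  -2.3]
coam sc [ -67.1 -119.5]
coam sc [-65.5  -3.3]
coam sc [68.2 -1.2]
coam sc [  68.9 -119.3]
```

The coaming corners agree with the hinge estimate to about 1 mm. The recess centres come out at boat (±28, -35) and (±28, -85). Next I refine the block poses on upsampled crops.

```bash
cat > fin.py <<'E'
from meas import *
def fin(n,im,u,v,r=14,f=8,th=None,zf=.05):
    c=cv2.resize(im[v-r:v+r,u-r:u+r],None,fx=f,fy=f,interpolation=cv2.INTER_CUBIC).astype(float)
    mn=c.min(2) # white score
    H=hsv(c.clip(0,255).astype(np.uint8)); 
    if th is None: th=(mn.max()+ (130 if n=='scene' else 110))/2
    m=((mn>th)*255).astype(np.uint8)
    k,_=cv2.findContours(m,cv2.RETR_EXTERNAL,cv2.CHAIN_APPROX_NONE); k=max(k,key=cv2.contourArea)
    P=k[:,0]/f+[u-r,v-r]-.5+.5/f
    W=np.array([plane(n,*p,zf)[:2]*1000 for p in P]).astype(np.float32)
    R=cv2.minAreaRect(W); b=cv2.boxPoints(R); e=[b[1]-b[0],b[2]-b[1]]; e=max(e,key=np.linalg.norm)
    M=cv2.moments(W.reshape(-1,1,2))
    return np.array([M['m10']/M['m00'],M['m01']/M['m00']]).round(1),np.round(R[1],1),round(float(np.degrees(np.arctan2(e[1],e[0]))%180),1),c,m
def show(n,im,u,v,name):
    r=fin(n,im,u,v); print(name,n,r[:3])
    return np.hstack([r[3].clip(0,255).astype(np.uint8),cv2.cvtColor(r[4],cv2.COLOR_GRAY2BGR)])
E
python3 - <<'E'
from fin import *
s=cv2.imread('pics/scene1.png');t=cv2.imread('pics/top1.png')
a=[show('scene',s,471,222,'A'),show('top',t,192,246,'A'),show('scene',s,149,262,'B'),show('top',t,455,296,'B')]
cv2.imwrite('pics/fins.png',np.vstack([np.hstack(a[:2])[:, :],np.hstack(a[2:])])[:, :])
E
```

```text
A scene (array([572.7, 318.9]), array([24.4, 12.3]), 87.3)
A top (array([573.2, 321.3]), array([24.4, 12.4]), 84.7)
B scene (array([ 452. , -362.4]), array([12. , 23.9]), 104.5)
B top (array([ 453.4, -363.1]), array([12.1, 25.9]), 105.8)
```

```bash
python3 -c "
import cv2;i=cv2.imread('pics/fins.png');print(i.shape);cv2.imwrite('pics/fins2.png',cv2.resize(i,(800,400)))"
```

```text
(448, 896, 3)
```

View pics/fins2.png

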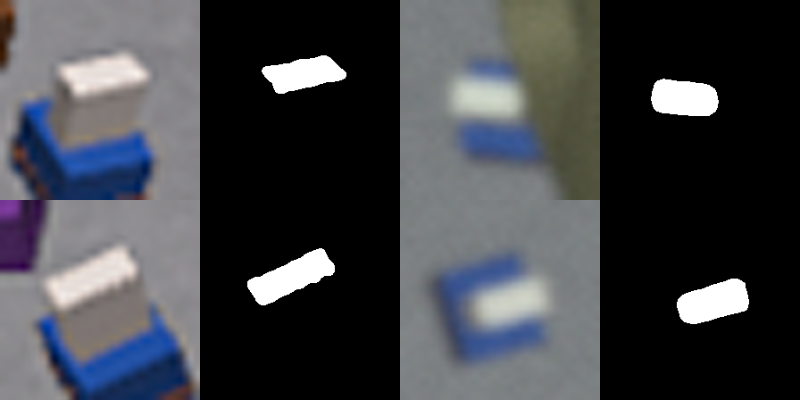

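```bash
python3 -c "
from cell import get_obs;print(get_obs()['qpos'].round(1))"; python3 go.py 573 320 150 86;python3 go.py 573 320 150 266
```

```text
[-40.    8.6  25.5  98.7  -3.8  73.7  83.9]
t 8.85 pos [544.  138.5 198.8] rot [-1.7997e+02 -1.2000e-01 -1.7243e+02] F [-1.53 -0.5  -0.63] w 30.3
shift [-0.0528  0.1761  0.0486] twist 1.773
t 8.85 pos [544.  138.5 198.8] rot [-1.7997e+02 -1.2000e-01 -1.7243e+02] F [-1.53 -0.5  -0.63] w 30.3
shift [-0.0528  0.1761  0.0486] twist -1.369
```

```bash
python3 -m handwheel '[[0.04,0,0.02,0,0.15],[0.04,-0.01,0.04,0,0.3],[0.04,-0.02,0.06,0,0.45],[0.04,-0.03,0.09,0,0.6],[0.04,-0.04,0.11,0,0.75],[0.04,-0.0528,0.13,0,0.9],[0.04,-0.0528,0.15,0,1.05],[0.04,-0.0528,0.176,0,1.2],[0.04,-0.0528,0.176,0,1.35],[0.04,-0.0528,0.176,0,1.5],[0.04,-0.0528,0.176,0.02,1.65],[0.04,-0.0528,0.176,0.0486,1.773],[0.04,-0.0528,0.176,0.0486,1.773],[0.04,-0.0528,0.176,0.0486,1.773],[0.04,-0.0528,0.176,0.0486,1.773]]' 20
python3 - <<'E'
from fin import *
s=read_camera('scene');cv2.imwrite('pics/scene2.png',s); crop(s,470,215,60,50,6,'A1'); print(get_obs()['qpos'].round(1))
E
python3 go.py 573 320 28 86
```

```text
time_s: 10.35
tool_pos: [0.5745, 0.3203, 0.1524]
tool_rot: [179.9, -0.0, 86.1]
force: [0.5, -0.9, 1.0]
grip_width: 0.0398
[-56.9  23.7  33.3  88.3 -13.5  71.9 -25.6]
t 10.4 pos [574.7 320.4 152.8] rot [ 1.7991e+02 -7.0000e-02  8.6080e+01] F [0.07 0.51 0.7 ] w 40.0
shift [-0.0007 -0.0018  0.1248] twist 0.001
```

View pics/A1.png

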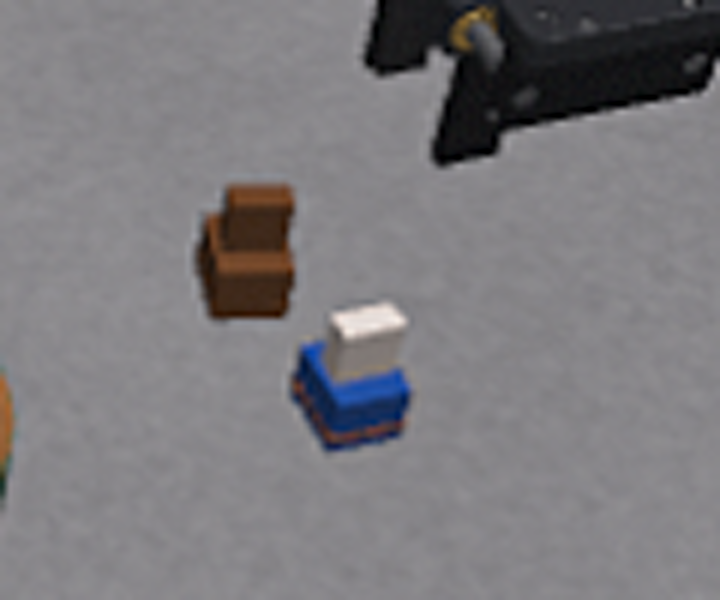

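The block has not moved: the white fin is still at (471,219). I descend and grip.

```bash
python3 -m handwheel '[[0.04,-0.0007,-0.0018,0.04,0],[0.04,-0.0007,-0.0018,0.08,0],[0.04,-0.0007,-0.0018,0.11,0],[0.04,-0.0007,-0.0018,0.124,0],[0.04,-0.0007,-0.0018,0.124,0],[0.04,-0.0007,-0.0018,0.124,0],[0,-0.0007,-0.0018,0.124,0],[0,-0.0007,-0.0018,0.124,0],[0,-0.0007,-0.0018,0.124,0],[0,-0.0007,-0.0018,0.124,0],[0,-0.0007,-0.0018,0.124,0]]' 20; python3 go.py 573 320 28 86
```

```text
time_s: 11.5
tool_pos: [0.5723, 0.3197, 0.0278]
tool_rot: [180.0, -0.0, 86.0]
force: [-0.1, -0.4, 1.6]
grip_width: 0.0117
t 11.5 pos [572.3 319.7  27.8] rot [ 1.7997e+02 -2.0000e-02  8.5990e+01] F [-0.06 -0.4   1.61] w 11.7
shift [ 0.0003  0.0007 -0.0002] twist -0.0
```

```bash
python3 -m handwheel '[[0,0,0,-0.02,0],[0,0,0,-0.06,0],[0,0,0,-0.1,0],[0,0,0,-0.14,0],[0,0,0,-0.172,0],[0,0,0,-0.172,0]]' 20; python3 go.py 549.6 -106 200 97.7
```

```text
time_s: 12.1
tool_pos: [0.5748, 0.3206, 0.2053]
tool_rot: [179.6, -0.3, 86.0]
force: [1.4, -1.0, -0.6]
grip_width: 0.0115
t 12.1 pos [574.8 320.6 205.3] rot [179.57  -0.34  85.98] F [ 1.4  -0.98 -0.58] w 11.5
shift [-0.4274  0.0047  0.0028] twist -0.205
```

```bash
python3 -m handwheel '[[0,-0.04,0,0,0],[0,-0.08,0,0,0],[0,-0.12,0,0,0],[0,-0.16,0,0,-0.1],[0,-0.2,0,0,-0.2],[0,-0.24,0.003,0,-0.205],[0,-0.28,0.003,0,-0.205],[0,-0.32,0.003,0,-0.205],[0,-0.36,0.003,0,-0.205],[0,-0.39,0.003,0,-0.205],[0,-0.41,0.003,0,-0.205],[0,-0.427,0.003,0,-0.205],[0,-0.427,0.003,0,-0.205],[0,-0.427,0.003,0,-0.205],[0,-0.427,0.003,0,-0.205],[0,-0.427,0.003,0,-0.205]]' 20
python3 - <<'E'
from fin import *
s=read_camera('scene');t=read_camera('top');cv2.imwrite('pics/scene3.png',s);cv2.imwrite('pics/top3.png',t); crop(s,295,230,80,70,5,'A2'); crop(t,355,245,60,60,5,'A2t')
E
python3 go.py 549.6 -106 200 97.7
```

```text
time_s: 13.7
tool_pos: [0.5453, -0.105, 0.1992]
tool_rot: [-180.0, -0.0, 97.9]
force: [0.1, -0.2, -1.6]
grip_width: 0.0121
t 13.8 pos [ 545.3 -105.5  199.3] rot [-1.7999e+02 -1.0000e-02  9.7830e+01] F [-0.83  0.35 -0.27] w 12.1
shift [-0.0011  0.0042 -0.0007] twist 0.002
```

View pics/A2.png

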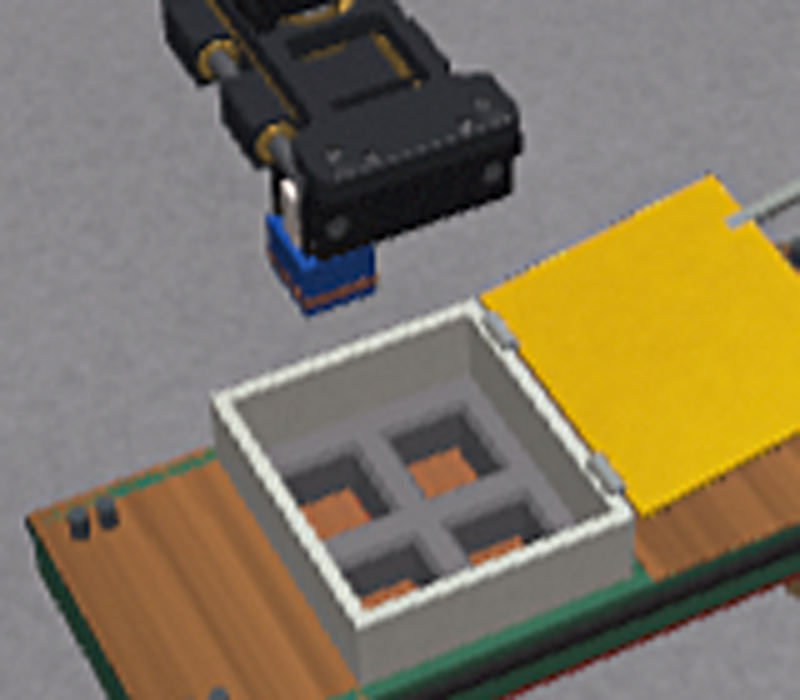

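View pics/A2t.png

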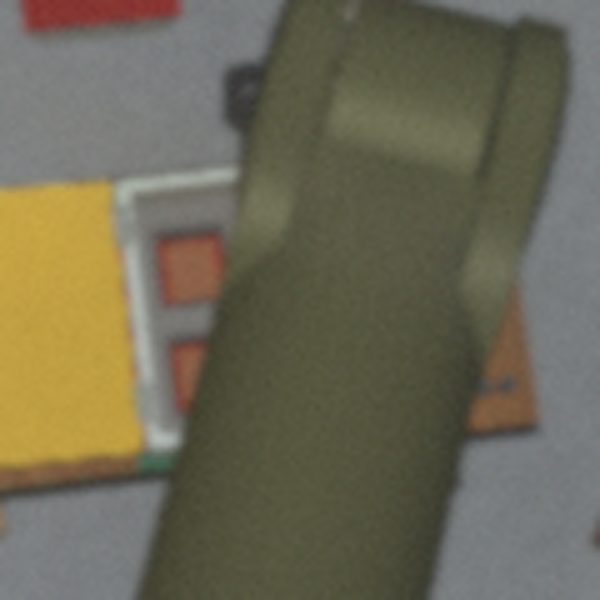

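Run:
```python
from h import *
p=np.array([.5453,-.1055,.1993]); y=np.radians(97.8); tx=np.array([np.cos(y),np.sin(y),0]); ty=np.array([np.sin(y),-np.cos(y),0])
for sx in(1,-1):
    for sy in (1,-1):
        q=p+sx*.015*tx+sy*.017*ty; q[2]=.1993-.0278
        u=proj('scene',q); print(sx,sy,u.round(1),((u-[215,160])*5).round(0))
```

```text
1 1 [289.9 218.5] [374. 293.]
1 -1 [282.1 207.6] [336. 238.]
-1 1 [275.5 223.7] [302. 319.]
-1 -1 [267.9 212.6] [264. 263.]
```

```bash
python3 -m handwheel '[[0,-0.002,0.0042,0.02,0.002],[0,-0.002,0.0042,0.05,0.002],[0,-0.002,0.0042,0.08,0.002],[0,-0.002,0.0042,0.1,0.002],[0,-0.002,0.0042,0.108,0.002],[0,-0.002,0.0042,0.108,0.002]]' 20
python3 - <<'E'
from fin import *
s=read_camera('scene');cv2.imwrite('pics/scene4.png',s); crop(s,295,245,70,60,6,'A3')
E
python3 go.py 549.6 -106 200 97.7
```

```text
time_s: 14.4
tool_pos: [0.549, -0.1076, 0.0906]
tool_rot: [-179.9, -0.0, 97.6]
force: [0.8, 0.2, -1.2]
grip_width: 0.0121
t 14.45 pos [ 549.9 -107.8   91.8] rot [1.7999e+02 1.0000e-02 9.7640e+01] F [-0.61  0.02 -0.36] w 11.8
shift [ 0.0018 -0.     -0.1082] twist -0.001
```

View pics/A3.png

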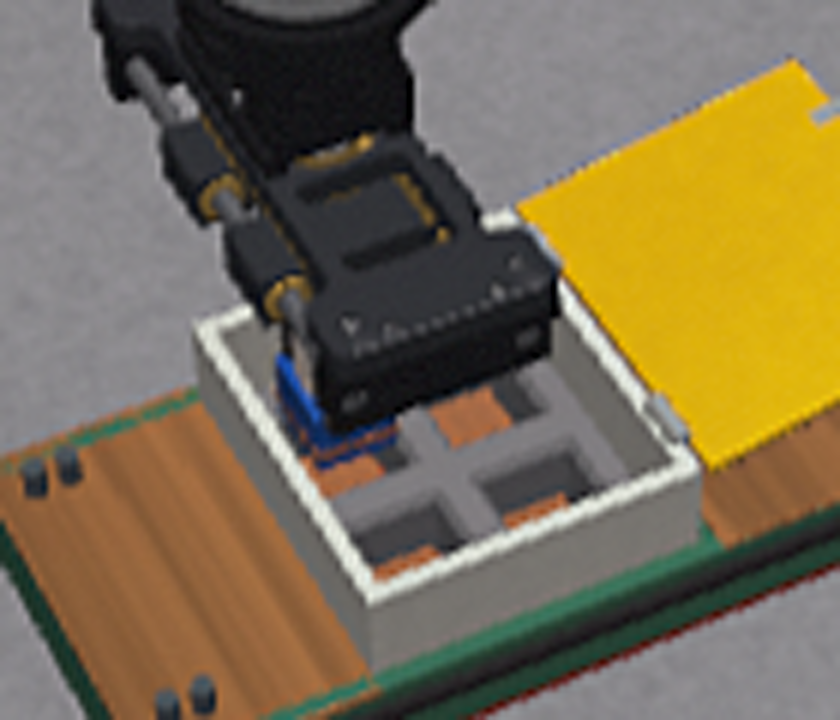

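The block hangs over the recess. I go down gently while watching the force.

```bash
python3 -m handwheel '[[0,0,0,0.006,0],[0,0,0,0.012,0],[0,0,0,0.018,0],[0,0,0,0.02,0],[0,0,0,0.02,0]]' 20; python3 go.py 549.6 -106 200 97.7
```

```text
time_s: 14.95
tool_pos: [0.5493, -0.108, 0.0711]
tool_rot: [-180.0, -0.0, 97.6]
force: [-0.3, 0.0, -0.9]
grip_width: 0.012
t 14.95 pos [ 549.3 -108.    71.1] rot [-1.7996e+02 -1.0000e-02  9.7620e+01] F [-0.34  0.05 -0.95] w 12.0
shift [ 0.0019  0.0005 -0.1289] twist -0.001
```

No contact force with the foot at about 43 mm, so the block is in the hole. Now I press it.

```bash
python3 -m handwheel '[[0,0,0,0.004,0],[0,0,0,0.008,0],[0,0,0,0.011,0],[0,0,0,0.013,0],[0,0,0,0.015,0],[0,0,0,0.016,0],[0,0,0,0.016,0],[0,0,0,0.016,0]]' 20; python3 go.py 549.6 -106 200 97.7
```

```text
time_s: 15.75
tool_pos: [0.5501, -0.1081, 0.0575]
tool_rot: [180.0, -0.1, 97.6]
force: [-5.0, 1.9, 15.8]
grip_width: 0.0117
t 15.75 pos [ 550.1 -108.1   57.5] rot [ 1.7996e+02 -8.0000e-02  9.7620e+01] F [-4.95  1.9  15.79] w 11.7
shift [ 2.300e-03 -1.000e-04 -1.425e-01] twist -0.001
```

```bash
python3 -m handwheel '[[0,0,0,0.0015,0],[0,0,0,0.0015,0],[0,0,0,0.0015,0]]' 20; python3 -m handwheel '[[0,0,0,-0.002,0],[0.022,0,0,-0.003,0],[0.022,0,0,-0.003,0],[0.022,0,0,-0.003,0],[0.022,0,0,-0.03,0],[0.022,0,0,-0.07,0],[0.022,0,0,-0.11,0],[0.022,0,0,-0.142,0],[0.022,0,0,-0.142,0]]'; python3 go.py 452.7 -362.8 200 105
```

```text
time_s: 16.05
tool_pos: [0.5503, -0.1082, 0.0573]
tool_rot: [179.9, -0.1, 97.6]
force: [-7.9, 2.5, 24.3]
grip_width: 0.0119
time_s: 16.95
tool_pos: [0.5525, -0.1087, 0.2004]
tool_rot: [179.5, 0.0, 97.6]
force: [0.3, 0.1, -1.6]
grip_width: 0.0223
t 16.95 pos [ 552.5 -108.7  200.4] rot [1.7953e+02 5.0000e-02 9.7620e+01] F [ 0.31  0.06 -1.56] w 22.3
shift [-0.2387 -0.1326 -0.0005] twist -0.129
```

```bash
python3 -m handwheel '[[0.04,-0.03,-0.015,0,0],[0.04,-0.06,-0.03,0,0],[0.04,-0.09,-0.05,0,0],[0.04,-0.13,-0.07,0,-0.05],[0.04,-0.16,-0.09,0,-0.1],[0.04,-0.19,-0.11,0,-0.129],[0.04,-0.22,-0.125,0.02,-0.129],[0.04,-0.238,-0.1325,0.045,-0.129],[0.04,-0.238,-0.1325,0.045,-0.129],[0.04,-0.238,-0.1325,0.045,-0.129],[0.04,-0.238,-0.1325,0.045,-0.129]]'
python3 - <<'E'
from fin import *
s=read_camera('scene');t=read_camera('top');cv2.imwrite('pics/scene5.png',s);cv2.imwrite('pics/top5.png',t); crop(s,295,265,55,45,7,'A4'); crop(t,350,245,50,40,8,'A4t')
crop(s,160,250,60,50,6,'B1')
show('scene',s,149,262,'B')
E
python3 go.py 452.7 -362.8 28 105
```

```text
time_s: 18.05
tool_pos: [0.451, -0.3603, 0.1514]
tool_rot: [179.9, -0.0, 105.1]
force: [-0.3, 0.9, -0.4]
grip_width: 0.04
B scene (array([ 452. , -362.4]), array([12. , 23.8]), 104.5)
t 18.15 pos [ 451.3 -360.3  151.8] rot [1.7990e+02 2.0000e-02 1.0516e+02] F [0.08 0.33 0.84] w 40.1
shift [-0.0027  0.0005  0.1238] twist 0.003
```

View pics/A4.png

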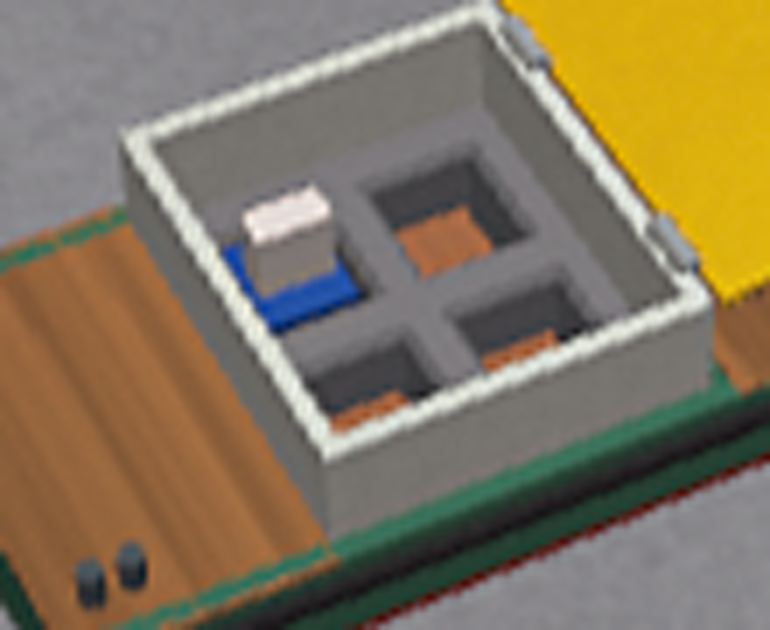

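View pics/B1.png

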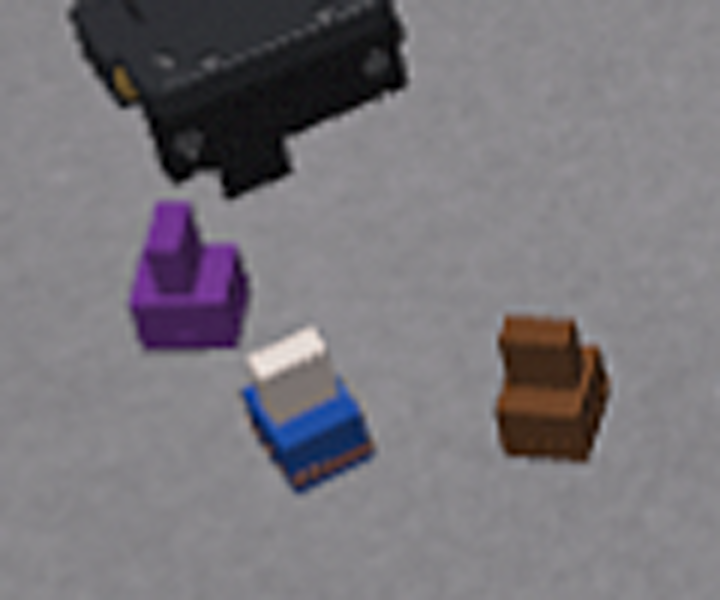

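View pics/scene5.png

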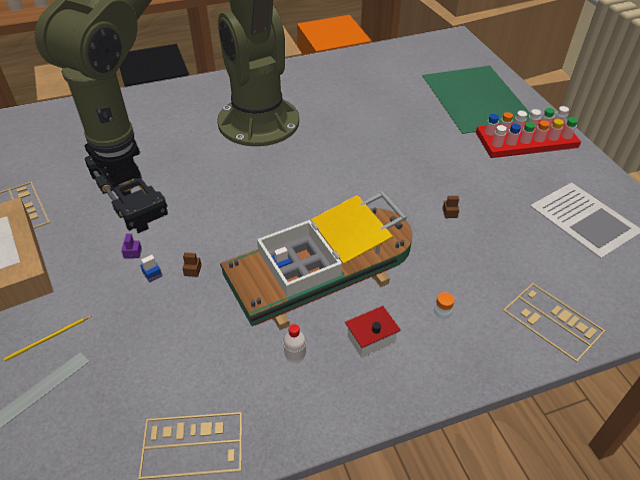

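Block A sits flush in the stern recess on the -x side. Block B is unmoved at (149,262), and the purple neighbour is about 74 mm away, so the jaws have room. I grasp B.

```bash
python3 -m handwheel '[[0.036,-0.0027,0.0005,0.04,0],[0.036,-0.0027,0.0005,0.08,0],[0.036,-0.0027,0.0005,0.11,0],[0.036,-0.0027,0.0005,0.123,0],[0.036,-0.0027,0.0005,0.123,0],[0.036,-0.0027,0.0005,0.123,0],[0,-0.0027,0.0005,0.123,0],[0,-0.0027,0.0005,0.123,0],[0,-0.0027,0.0005,0.123,0],[0,-0.0027,0.0005,0.123,0],[0,-0.0027,0.0005,0.123,0]]' 20; python3 go.py 452.7 -362.8 28 105
python3 - <<'E'
from fin import *
s=read_camera('scene'); crop(s,150,250,50,40,8,'B2')
E
```

```text
time_s: 19.25
tool_pos: [0.4514, -0.364, 0.0283]
tool_rot: [180.0, 0.0, 105.0]
force: [0.6, 0.3, 1.0]
grip_width: 0.0119
t 19.25 pos [ 451.4 -364.    28.3] rot [1.7996e+02 2.0000e-02 1.0502e+02] F [0.57 0.27 1.02] w 11.9
shift [0.0008 0.0016 0.0003] twist 0.0
```

View pics/B2.png

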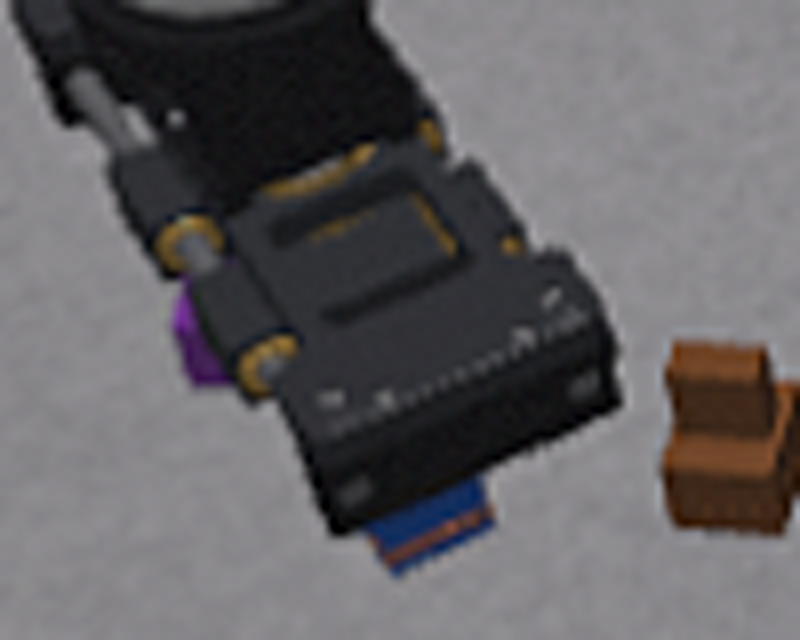

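```bash
python3 -m handwheel '[[0,0,0,-0.02,0],[0,0,0,-0.06,0],[0,0,0,-0.1,0],[0,0,0,-0.14,0],[0,0,0,-0.172,0],[0,0,0,-0.172,0],[0,0,0,-0.172,0]]' 20; python3 go.py 543 -57.3 200 97.7
```

```text
time_s: 20.0
tool_pos: [0.4511, -0.3639, 0.2001]
tool_rot: [179.9, 0.0, 105.0]
force: [-0.6, 0.3, -0.6]
grip_width: 0.0117
t 20.0 pos [ 451.1 -363.9  200.1] rot [179.95   0.   105.01] F [-0.61  0.3  -0.62] w 11.7
shift [2.723e-01 1.682e-01 2.000e-04] twist 0.128
```

```bash
python3 -m handwheel '[[0,0.03,0.02,0,0],[0,0.06,0.04,0,0],[0,0.1,0.062,0,0.03],[0,0.135,0.083,0,0.06],[0,0.17,0.105,0,0.09],[0,0.205,0.127,0,0.128],[0,0.235,0.146,0,0.128],[0,0.26,0.16,0,0.128],[0,0.2723,0.1682,0,0.128],[0,0.2723,0.1682,0,0.128],[0,0.2723,0.1682,0,0.128],[0,0.2723,0.1682,0,0.128]]' 20
python3 - <<'E'
from fin import *
s=read_camera('scene'); cv2.imwrite('pics/scene6.png',s);crop(s,305,230,70,60,6,'B3')
E
python3 go.py 543 -57.3 92 97.7
```

```text
time_s: 21.2
tool_pos: [0.5423, -0.0599, 0.1997]
tool_rot: [-180.0, 0.0, 97.5]
force: [0.3, -0.6, -1.3]
grip_width: 0.0122
t 21.25 pos [542.4 -59.7 199.9] rot [-1.7999e+02  2.0000e-02  9.7480e+01] F [-0.39 -0.06 -0.61] w 11.7
shift [0.0023 0.0009 0.1079] twist -0.004
```

View pics/B3.png

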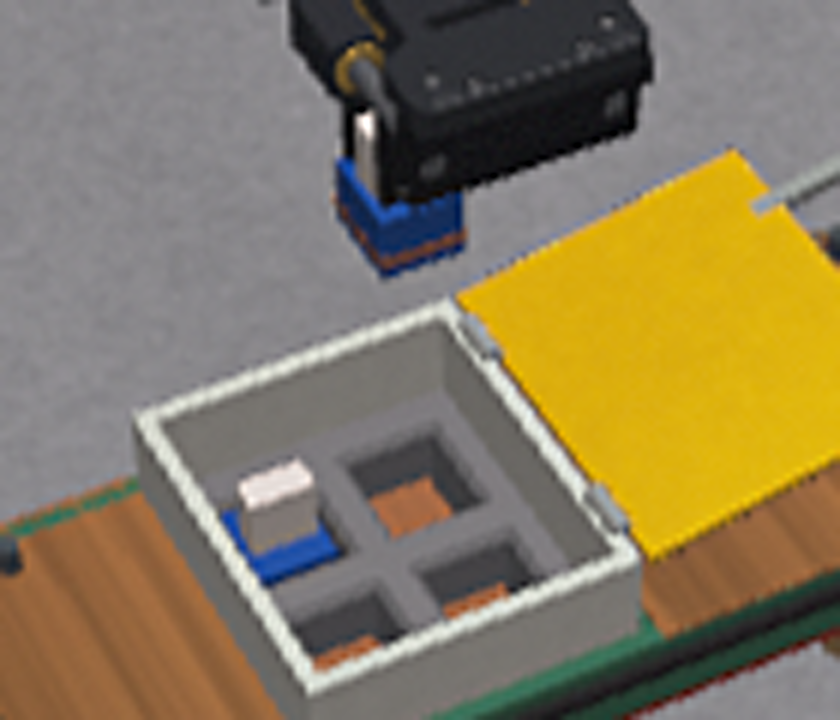

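```bash
python3 - <<'E'
from h import *
p=np.array([.5424,-.0597,.1999]); y=np.radians(97.5); tx=np.array([np.cos(y),np.sin(y),0]); ty=np.array([np.sin(y),-np.cos(y),0])
for sx in(1,-1):
        q=p+sx*.015*tx+.017*ty; q[2]=.1999-.0283
        u=proj('scene',q); print(sx,u.round(1),((u-[235,170])*6).round(0))
E
python3 -m handwheel '[[0,0.0023,0.0009,0.03,-0.002],[0,0.0023,0.0009,0.06,-0.002],[0,0.0023,0.0009,0.09,-0.002],[0,0.0023,0.0009,0.108,-0.002],[0,0.0023,0.0009,0.108,-0.002],[0,0.0023,0.0009,0.108,-0.002]]' 20;  python3 go.py 543 -57.3 92 97.7
```

```text
1 [312.2 211.8] [463. 251.]
-1 [298.1 216.9] [379. 281.]
time_s: 21.85
tool_pos: [0.5436, -0.0561, 0.0925]
tool_rot: [180.0, 0.0, 97.7]
force: [0.6, 0.6, -0.2]
grip_width: 0.0119
t 21.85 pos [543.6 -56.1  92.5] rot [1.7998e+02 2.0000e-02 9.7700e+01] F [ 0.61  0.59 -0.22] w 11.9
shift [-0.0011 -0.0008  0.0005] twist -0.0
```

```bash
python3 -m handwheel '[[0,-0.0013,-0.0006,0.004,0],[0,-0.0013,-0.0006,0.01,0],[0,-0.0013,-0.0006,0.016,0],[0,-0.0013,-0.0006,0.02,0],[0,-0.0013,-0.0006,0.02,0]]' 20; python3 go.py 543 -57.3 57 97.7
```

```text
time_s: 22.35
tool_pos: [0.5426, -0.0562, 0.0713]
tool_rot: [-179.9, -0.0, 97.8]
force: [0.5, 0.6, -1.8]
grip_width: 0.0114
t 22.35 pos [542.6 -56.2  71.3] rot [-1.7993e+02 -1.0000e-02  9.7800e+01] F [ 0.52  0.65 -1.79] w 11.4
shift [-0.0012  0.0003  0.0142] twist 0.002
```

The block is in the hole with no contact force, so I press it home.

```bash
python3 -m handwheel '[[0,0,0,0.004,0],[0,0,0,0.008,0],[0,0,0,0.011,0],[0,0,0,0.013,0],[0,0,0,0.015,0],[0,0,0,0.0175,0],[0,0,0,0.0175,0],[0,0,0,0.0175,0]]' 20; python3 go.py 543 -57.3 57 97.7
```

```text
time_s: 23.15
tool_pos: [0.5437, -0.0565, 0.0574]
tool_rot: [180.0, -0.1, 97.8]
force: [-8.4, 0.6, 22.8]
grip_width: 0.0119
t 23.15 pos [543.7 -56.5  57.4] rot [ 1.7997e+02 -1.1000e-01  9.7780e+01] F [-8.43  0.57 22.85] w 11.9
shift [-0.0007 -0.0008  0.0004] twist 0.001
```

```bash
python3 -m handwheel '[[0,0,0,-0.002,0],[0.022,0,0,-0.003,0],[0.022,0,0,-0.003,0],[0.022,0,0,-0.003,0],[0.022,0,0,-0.03,0],[0.022,0,0,-0.07,0],[0.022,0,0,-0.11,0],[0.022,0,0,-0.142,0],[0.022,0,0,-0.142,0],[0.022,0,0,-0.142,0]]'; python3 go.py 544.8 138.8 200 187.6
```

```text
time_s: 24.15
tool_pos: [0.5434, -0.0561, 0.1967]
tool_rot: [179.9, -0.0, 97.8]
force: [0.1, 0.8, -0.9]
grip_width: 0.0216
t 24.15 pos [543.4 -56.1 196.7] rot [ 1.7993e+02 -3.0000e-02  9.7810e+01] F [ 0.07  0.76 -0.86] w 21.6
shift [ 0.1929  0.0279 -0.0032] twist -1.567
```

```bash
python3 -m handwheel '[[0.03,0.02,0,-0.0032,-0.15],[0.03,0.04,0.005,-0.0032,-0.3],[0.03,0.07,0.01,-0.0032,-0.45],[0.03,0.1,0.02,-0.0032,-0.6],[0.03,0.13,0.0279,-0.0032,-0.75],[0.03,0.16,0.0279,-0.0032,-0.9],[0.03,0.1929,0.0279,-0.0032,-1.05],[0.03,0.1929,0.0279,-0.0032,-1.2],[0.03,0.1929,0.0279,-0.0032,-1.35],[0.03,0.1929,0.0279,-0.0032,-1.5],[0.03,0.1929,0.0279,-0.0032,-1.567],[0.03,0.1929,0.0279,-0.0032,-1.567],[0.03,0.1929,0.0279,-0.0032,-1.567],[0.03,0.1929,0.0279,-0.0032,-1.567]]' 5
python3 - <<'E'
from fin import *
s=read_camera('scene');t=read_camera('top');cv2.imwrite('pics/scene7.png',s);cv2.imwrite('pics/top7.png',t)
a=cv2.resize(s[215:305,240:350],(770,630),interpolation=cv2.INTER_CUBIC); cv2.imwrite('pics/C_s.png',a[:600]); crop(t,350,245,45,40,8,'C_t')
E
python3 go.py 544.8 138.8 100.4 187.6
```

```text
time_s: 25.55
tool_pos: [0.5442, 0.1385, 0.1989]
tool_rot: [-180.0, -0.1, -172.5]
force: [0.2, -0.3, 0.1]
grip_width: 0.03
t 25.65 pos [544.4 138.6 199.3] rot [-1.7999e+02 -3.0000e-02 -1.7247e+02] F [-0.29 -0.36 -0.53] w 29.8
shift [-0.0004  0.0002  0.0989] twist -0.001
```

View pics/C_s.png

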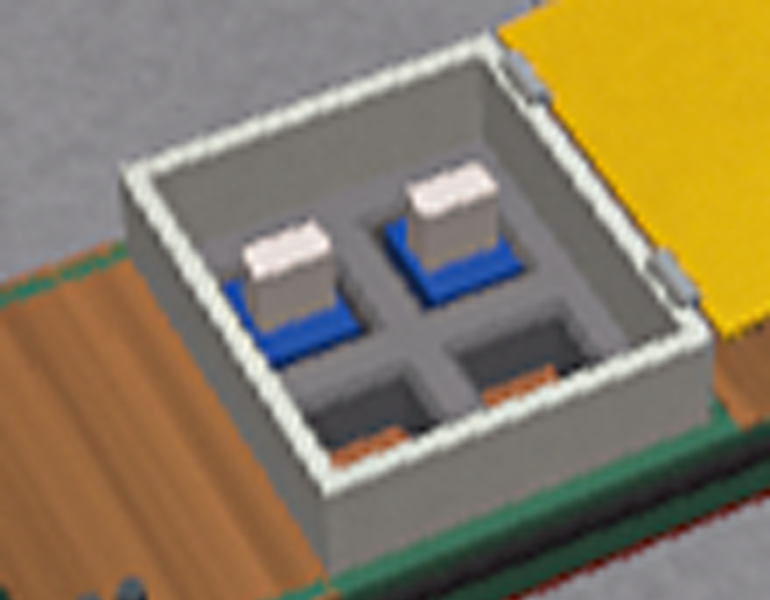

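View pics/C_t.png

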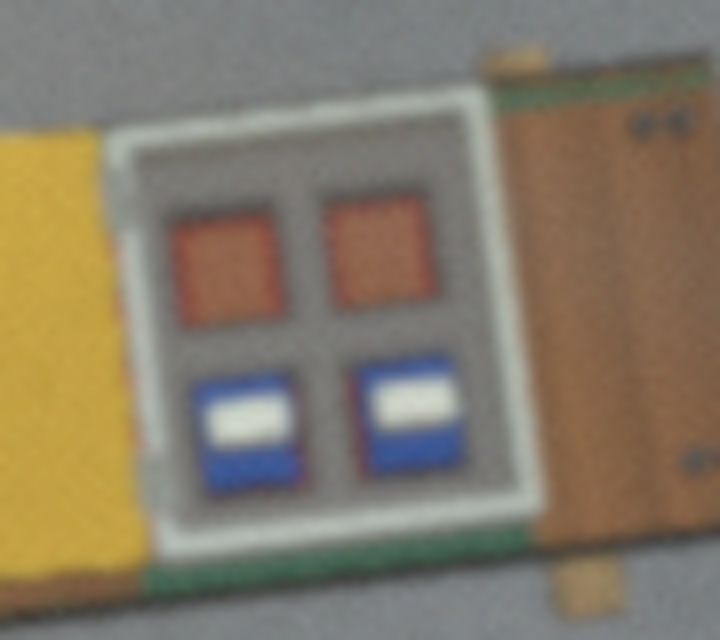

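View pics/scene7.png

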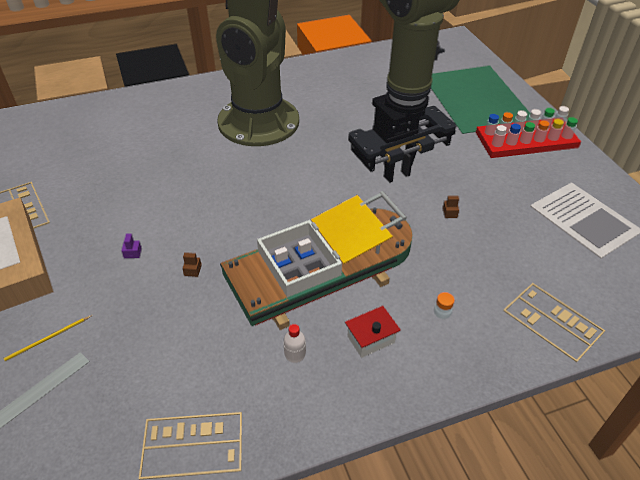

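Run:
```python
from fin import *
s=cv2.imread('pics/scene7.png');t=cv2.imread('pics/top7.png')
def cen(n,im,u,v,r=9,f=8):
    u,v=int(u),int(v); R=fin(n,im,u,v,r=r); m=R[4]; k,l,st,c=cv2.connectedComponentsWithStats(m); i=1+np.argmax(st[1:,4]); return c[i]/f+[u-r,v-r]-.5+.5/f,R[1],R[2]
for nm,a,b in (('A',(281,250),(356.8,255.5)),('B',(304.5,242),(336,258))):
    A=cen('scene',s,*a); B=cen('top',t,*b); p,e=tri(A[0],B[0]); print(nm,A[1:],B[1:],(p*1000).round(1),(e*1000).round(2), [(plane('scene',*A[0],z)[:2]*1000).round(1) for z in(.08,.086)],[(plane('top',*B[0],z)[:2]*1000).round(1) for z in(.08,.086)])
A=cen('scene',cv2.imread('pics/scene1.png'),149,259); B=cen('top',cv2.imread('pics/top1.png'),455,296); print('ref on table z50',tri(A[0],B[0]))
```

```text
A (array([12.6, 24.8]), 96.2) (array([12.9, 24.7]), 97.4) [ 550.1 -107.7   80.2] 0.75 [array([ 549.8, -108.1]), array([ 555.1, -109.5])] [array([ 550.2, -107.4]), array([ 549.3, -107. ])]
B (array([12.5, 24.7]), 98.9) (array([13. , 24.5]), 101.8) [543.5 -55.4  80.1] 0.7 [array([543.4, -55.7]), array([548.8, -57.5])] [array([543.7, -55.1]), array([542.8, -55. ])]
ref on table z50 (array([ 0.45333423, -0.36255086,  0.05136375]), np.float64(0.00031671091096658336))
```

Both fin tops triangulate to z = 80 mm, which is the fully home height; proud would be 86. Laterally they lie within 2 mm of the recess centres. Jar, glue and wheelhouse have not moved. Now I grip the bar to close the cover.

```bash
python3 -m handwheel '[[0.03,0,0,0.03,0],[0.03,0,0,0.06,0],[0.03,0,0,0.085,0],[0.03,0,0,0.0985,0],[0.03,0,0,0.0985,0],[0.03,0,0,0.0985,0],[0,0,0,0.0985,0],[0,0,0,0.0985,0],[0,0,0,0.0985,0],[0,0,0,0.0985,0],[0,0,0,0.0985,0]]' 5; python3 go.py 544.8 138.8 100.4 187.6;  python3 - <<'E'
import numpy as np
def f(t): return 160*(1-np.cos(t))+3*np.sin(t), -(160*np.sin(t)+3*np.cos(t)-3)
def t(a,L):
    y0,z0=f(a)
    for q in L: y,z=f(q); print(f'{q:.2f} {y-y0:.1f} {z-z0:.1f}',end=' | ')
    print()
t(2.95,[2.93,2.9,2.85]+list(np.arange(2.8,1.35,-.1))); t(1.4,list(np.arange(1.3,.45,-.1))+list(np.arange(.45,-.06,-.05)))
E
```

```text
time_s: 26.75
tool_pos: [0.545, 0.1389, 0.1018]
tool_rot: [180.0, 0.1, -172.4]
force: [-0.0, -0.1, 2.5]
grip_width: 0.0097
t 26.75 pos [545.  138.9 101.8] rot [ 1.7997e+02  6.0000e-02 -1.7241e+02] F [-0.03 -0.12  2.53] w 9.7
shift [ 0.0002 -0.0001  0.0014] twist -0.0
2.93 -0.6 -3.1 | 2.90 -1.6 -7.8 | 2.85 -3.5 -15.6 | 2.80 -5.9 -23.2 | 2.70 -11.7 -38.1 | 2.60 -19.0 -52.4 | 2.50 -27.7 -65.8 | 2.40 -37.6 -78.3 | 2.30 -48.8 -89.8 | 2.20 -61.1 -100.1 | 2.10 -74.3 -109.1 | 2.00 -88.3 -116.7 | 1.90 -103.1 -122.9 | 1.80 -118.4 -127.6 | 1.70 -134.1 -130.8 | 1.60 -150.0 -132.3 | 1.50 -166.0 -132.3 | 1.40 -181.9 -130.7 | 
1.30 -15.7 3.2 | 1.20 -30.9 8.0 | 1.10 -45.7 14.2 | 1.00 -59.7 21.9 | 0.90 -72.9 31.0 | 0.80 -85.1 41.3 | 0.70 -96.2 52.8 | 0.60 -106.1 65.4 | 0.50 -114.7 78.8 | 0.45 -118.5 85.9 | 0.40 -122.0 93.1 | 0.35 -125.0 100.5 | 0.30 -127.7 108.0 | 0.25 -130.0 115.7 | 0.20 -132.0 123.5 | 0.15 -133.5 131.3 | 0.10 -134.7 139.2 | 0.05 -135.4 147.2 | 0.00 -135.8 155.2 | -0.05 -135.7 163.2 |
```

```bash
python3 -m handwheel '[[0,0,-0.0006,-0.0031,0],[0,0,-0.0016,-0.0078,0],[0,0,-0.0035,-0.0156,0],[0,0,-0.0059,-0.0232,0],[0,0,-0.0117,-0.0381,0],[0,0,-0.019,-0.0524,0],[0,0,-0.0277,-0.0658,0],[0,0,-0.0376,-0.0783,0],[0,0,-0.0488,-0.0898,0],[0,0,-0.0611,-0.1001,0],[0,0,-0.0743,-0.1091,0],[0,0,-0.0883,-0.1167,0],[0,0,-0.1031,-0.1229,0],[0,0,-0.1184,-0.1276,0],[0,0,-0.1341,-0.1308,0],[0,0,-0.15,-0.1323,0],[0,0,-0.166,-0.1323,0],[0,0,-0.1819,-0.1307,0],[0,0,-0.1819,-0.1307,0],[0,0,-0.1819,-0.1307,0]]' 5
python3 - <<'E'
from h import *
crop(read_camera('scene'),310,200,110,85,4,'cl1')
E
python3 go.py 587 -176 78 187.6
```

```text
time_s: 28.75
tool_pos: [0.5683, -0.0444, 0.2321]
tool_rot: [-179.9, -0.0, -172.6]
force: [2.1, -0.2, 3.2]
grip_width: 0.0101
t 28.8 pos [568.2 -43.6 232.1] rot [-1.7992e+02 -4.0000e-02 -1.7253e+02] F [ 0.84 -0.09  4.7 ] w 9.4
shift [-0.0015 -0.1335  0.1543] twist -0.002
```

View pics/cl1.png

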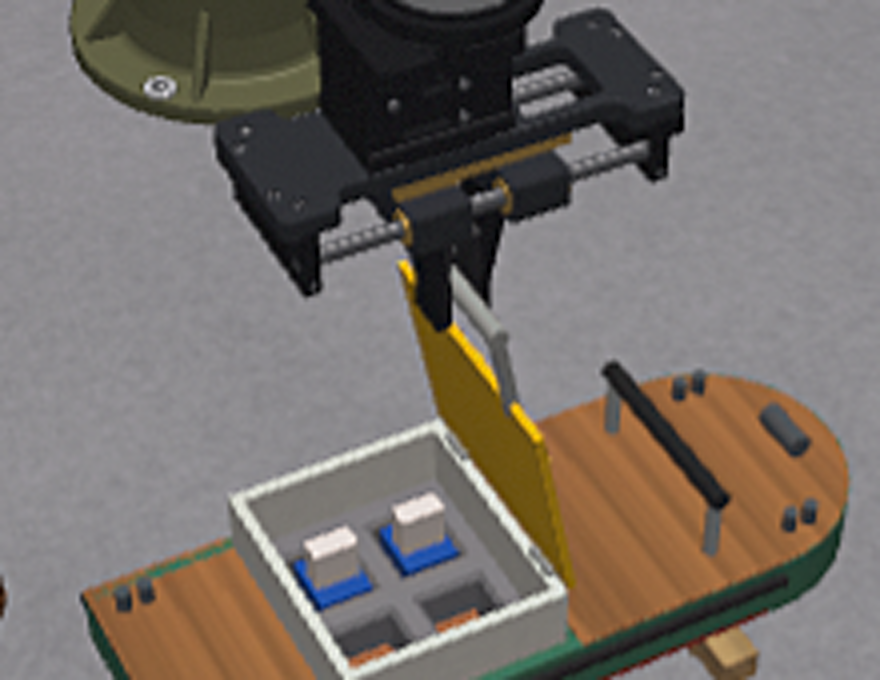

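The cover is just past upright towards closed, with the blocks still flush. I lower it slowly.

```bash
python3 -m handwheel '[[0,0,-0.0157,0.0032,0],[0,0,-0.0309,0.008,0],[0,0,-0.0457,0.0142,0],[0,0,-0.0597,0.0219,0],[0,0,-0.0729,0.031,0],[0,0,-0.0851,0.0413,0],[0,0,-0.0962,0.0528,0],[0,0,-0.1061,0.0654,0],[0,0,-0.1106,0.072,0],[0,0,-0.1147,0.0788,0],[0,0,-0.1185,0.0859,0],[0,0,-0.122,0.0931,0],[0,0,-0.125,0.1005,0],[0,0,-0.1277,0.108,0],[0,0,-0.13,0.1157,0],[0,0,-0.132,0.1235,0],[0,0,-0.1335,0.1313,0],[0,0,-0.1347,0.1392,0],[0,0,-0.135,0.1425,0],[0,0,-0.135,0.1425,0]]' 5; python3 go.py 587 -176 78 187.6
```

```text
time_s: 30.8
tool_pos: [0.5861, -0.1756, 0.0888]
tool_rot: [180.0, -0.1, -172.4]
force: [-3.0, -1.0, -0.8]
grip_width: 0.0095
t 30.8 pos [ 586.1 -175.6   88.8] rot [ 1.8000e+02 -5.0000e-02 -1.7243e+02] F [-2.97 -1.03 -0.81] w 9.5
shift [-0.0009 -0.0006  0.0108] twist -0.0
```

```bash
python3 -m handwheel '[[0,0,-0.0003,0.003,0],[0,0,-0.0005,0.006,0],[0,0,-0.0006,0.009,0],[0,0,-0.0006,0.011,0],[0,0,-0.0006,0.0125,0],[0,0,-0.0006,0.0125,0],[0,0,-0.0006,0.0125,0]]' 5
python3 - <<'E'
from h import *
crop(read_camera('scene'),290,240,90,75,5,'cl2')
E
python3 go.py 587 -176 78 187.6
```

```text
time_s: 31.5
tool_pos: [0.5867, -0.1761, 0.0773]
tool_rot: [180.0, 0.0, -172.4]
force: [-4.5, 1.4, 3.3]
grip_width: 0.0095
t 31.55 pos [ 586.8 -176.1   77.3] rot [ 1.7999e+02  4.0000e-02 -1.7242e+02] F [-4.88  0.31  3.62] w 9.7
shift [-0.0002  0.     -0.0007] twist -0.0
```

View pics/cl2.png

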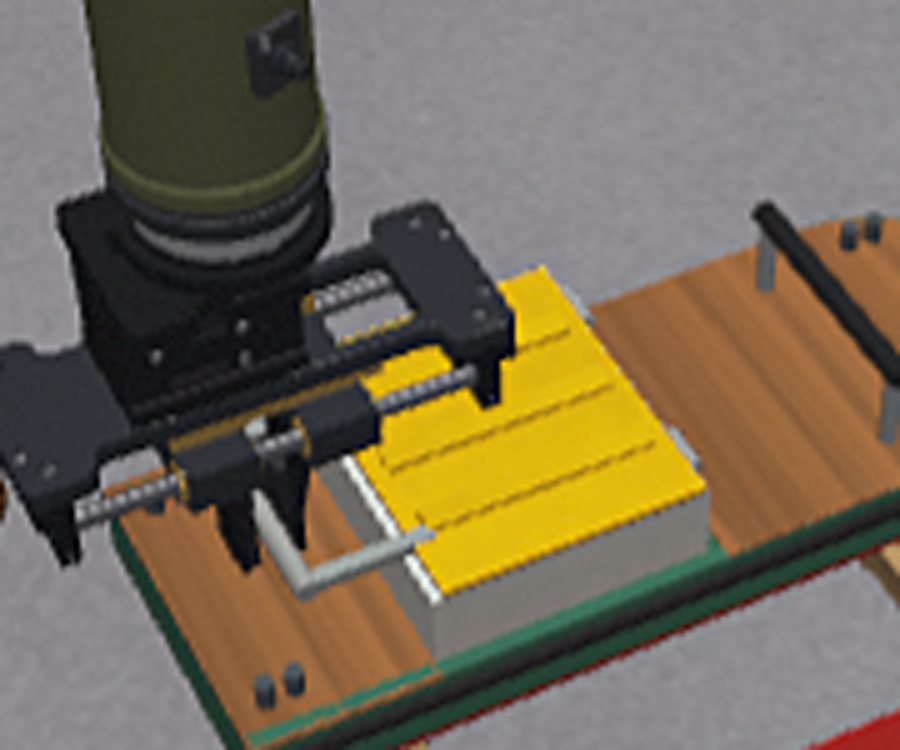

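The cover lies flat on the coaming. I release and go up.

```bash
python3 -m handwheel '[[0.03,0,0,0,0],[0.03,0,0,0,0],[0.03,0,0,0,0],[0.03,0,0,-0.03,0],[0.03,0,0,-0.07,0],[0.03,0,0,-0.12,0],[0.03,0,-0.05,-0.17,0],[0.03,0,-0.1,-0.17,0],[0.03,0,-0.15,-0.17,0],[0.03,0,-0.15,-0.17,0],[0.03,0,-0.15,-0.17,0]]' 5
python3 - <<'E'
from h import *
s=read_camera('scene');cv2.imwrite('pics/end_s.png',s);t=read_camera('top');cv2.imwrite('pics/end_t.png',t)
from meas import *
q=quad(yellow(s)); q2=quad(yellow(t)); print(q.round(1).tolist(),q2.round(1).tolist())
for n,i0,i1 in (('scene','pics/scene0.png',s),('top','pics/top0.png',t)):
    a=cv2.imread(i0)
    for nm,lo,hi in (('orange',(5,180,150),(16,255,255)),('red',(176,150,100),(180,255,255))):
        for im in (a,i1):
            m=cv2.inRange(hsv(im),lo,hi); k,l,st,c=cv2.connectedComponentsWithStats(m); print(n,nm,[c[i].round(1).tolist() for i in range(1,k) if st[i,4]>60])
E
python3 go.py 587 -176 78 187.6
```

```text
time_s: 32.65
tool_pos: [0.6051, -0.3293, 0.2467]
tool_rot: [-179.8, -0.0, -172.8]
force: [0.0, 0.3, -0.3]
grip_width: 0.0299
[[308.6, 219.0], [340.3, 262.4], [288.8, 282.7], [258.4, 236.3]] [[362.2, 215.4], [369.6, 268.7], [326.0, 273.8], [319.1, 220.7]]
scene orange [[333.1, 32.3], [445.5, 298.9]]
scene orange [[333.2, 32.3], [445.5, 299.0]]
scene red []
scene red []
top orange []
top orange []
top red []
top red []
t 32.75 pos [ 606.6 -324.3  246.4] rot [ 1.7996e+02  1.0000e-02 -1.7243e+02] F [-0.    0.36 -0.24] w 29.7
shift [-1.000e-04  1.495e-01  1.685e-01] twist -0.0
```

View pics/end_s.png

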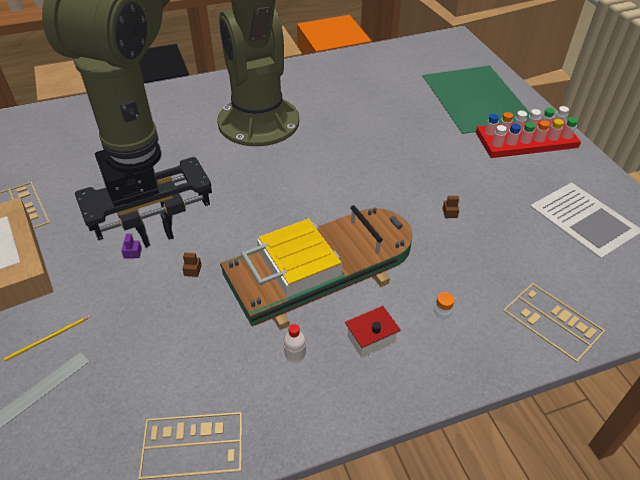

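The cover corners match the starting picture to within 0.2 px. Glue (294,340), wheelhouse (373,328) and jar (445,299) are where they were, and the robot touches nothing. I hand the job in.

```bash
python3 -m handwheel '[[0.03,0,0,0,0],[0.03,0,0,0,0],[0.03,0,0,0,0]]'; python3 -c "
from cell import sign_off;print(sign_off())"
```

```text
time_s: 33.05
tool_pos: [0.6068, -0.3233, 0.247]
tool_rot: [180.0, 0.0, -172.3]
force: [-0.2, 0.5, 0.8]
grip_width: 0.0302
the job is handed in; nothing more can be done
None
```

I opened the hatch onto its rest, pressed both blue blocks present into the two recesses on the -x side, closed the hatch gently, and handed the job in at 33 s. `sign_off()` gives no verdict, so the checks below are my own.

- **Blocks:** with the cover still open, both fin tops triangulated to z = 80 mm, the fully home height (proud would be 86). They lay within about 2 mm of the recess centres. With the cover shut they could not be seen again.
- **Cover:** after closing, its corners matched the starting picture to about 0.2 px in both views. I did not measure its swing speed; the moves were set to about 0.5 rad/s near the rest and near shut.
- **Bystanders:** the jar's cap was within 0.1 px of its start in the scene view. My red mask found neither the glue cap nor the wheelhouse roof, so those I checked only by eye; they look unmoved.
- **Look-alikes:** the browns and the purple were left alone.

No check disagreed by more than the roughly 2 mm calibration error.

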